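# Spin the sauce samples in the hand spinner

## Robot

A 6-joint arm with a two-finger parallel gripper is mounted at the origin on the work surface. World frame = base frame: x ahead of the robot, y to its left, z up, the work surface at z = 0. Lengths are in m, angles in rad, forces in N, time in s.
With the tool pointing down it reaches from about 0.35 to 0.975 m from the base axis. Payload 4.9 kg.
Tool frame: the origin (TCP) lies midway between the tips of the shut fingers; the grasp point (between the pads) lies 19 mm behind it; z points along the fingers, x is the direction in which the jaws open and shut, and the axes are right-handed (so a half turn about z gives the same grasp; the last joint's range is limited). The gripper opens to 85 mm and grips with 20 to 120 N. Pads are 22 mm wide; open, the fingers measure 114 mm over their backs; the gripper's body (76 mm by 85 mm) begins 54 mm behind the grasp point. The pads swing forward as they close: fully open they stand 13 mm farther back than shut.
Start: joints at [1.087, 0.053, 1.613, -0, 1.476, -0.119], TCP at [0.223, 0.584, 0.209] pointing down, gripper open.
Joint ranges: [-3.01, 3.01], [-1.01, 2.22], [0.06, 2.58], [-1.02, 4.17], [0.09, 2.62], [-3.14, 3.14]. Speed limits (rad/s): [2.57, 2.57, 3.14, 3.14, 3.14, 3.14].

## Interface

Orientations are given as a rotation vector (axis times angle).
In Python, from station import ctrl gives the robot as it stands.
- The arm moves only by the tool step_arm, never from a script. Its argument "increments" is text: rows parted by semicolons, each of 6 numbers parted by spaces: the shift along the tool's x, y, z as a fraction of full scale, then the turn, a rotation vector about the tool's x, y, z as a fraction of full scale. In form: x y z rx ry rz; .... A call has 1 to 12 rows; each row shifts and turns the commanded pose from where the row before left it, along the tool's axes as they then stand; what a row does not reach is not made up. Full scale, the value 1, is 0.025 m for a shift and 0.1 rad for a turn. A row lasts 1/12 s, in which the tool goes at most 41.7 mm and 7.16 degrees, less where a joint would pass 70% of its speed; a pose out of reach is approached as far as the arm can. A call with a number of a shift or a turn outside -1 to 1 is refused whole. A call with a gripper value outside its range is refused whole. "fingers" is the opening, from -1 (shut) to 1 (fully open), so that 0 is half open, set as the call begins (left out, the last holds). The fingers move at their own pace and stop on an object; "newtons" is the grip in N (left out, the last holds). Time passes only in rows, so rows that do not move let the fingers close. It gives the time, the measured TCP pose, the force and the opening at its end, in the units of the state.
- ctrl.get_obs(): the state, without advancing time (a new reading comes with each control period).
- ctrl.get_image(name): name is "side" or "top"; returns a dict with "pixels" (384x512x3 uint8, red, green, blue), "intrinsics" (3x3 intrinsics, pixels), "eye" and "orientation" of the camera in the world. Camera axes: x right, y down, z forward; pixel columns grow to the right and rows downward; lengths in m; the calibration is good to about 2 mm. A picture is of the moment at which its call begins. There is no depth.
- ctrl.finish_job(): hands the job in, once; it reports no verdict.
The state is a dict: "t": time; "q": joint angles; "dq": joint speeds; "effort": joint torques, N m; "tool_pos": TCP position; "tool_rot": TCP orientation; "contact_force": force on the tool from outside, world axes, zero at the start; "wrist_torque": the same for the moment, N m; "opening": finger opening in m.
Only numpy, scipy, OpenCV 4.12 (cv2) and the standard library are available. Lean on these libraries where they do the work, as an engineer would, in place of code of your own. Each camera call takes 0.05 s, during which the arm holds its last target.

## Task

Move every sample vial from the white rack into a socket of the hand spinner, pushed fully down, then with all of them in turn its crank clockwise (seen from above) through at least two full turns, and after that put every vial back into a rack hole, fully down. Keep the vials from being laid over or dropped on their side, do not start cranking before all are loaded or unload any before the turns are done, and leave the other things on the table where they are.

Things in the scene. Friction and masses are not known exactly. Their poses are not given: they have to be found in the camera images.
- rack: Loose white plastic rack block, 222 x 66 x 45 mm (x, y, z), standing flat on the table, with a single row of four round blind holes along its own x axis. Origin: centre of its underside; z up. The row may have any hole empty.
- rackhole0 (a point): Rack hole 0: centre of the flat floor of the hole, 8 mm above the rack's underside. Holes are 26 mm wide, 37 mm deep (mouth 37 mm above this point), 52 mm apart in one row.
- rackhole1 (a point): Rack hole 1: centre of the flat floor of the hole, 8 mm above the rack's underside. Holes are 26 mm wide, 37 mm deep (mouth 37 mm above this point), 52 mm apart in one row.
- rackhole2 (a point): Rack hole 2: centre of the flat floor of the hole, 8 mm above the rack's underside. Holes are 26 mm wide, 37 mm deep (mouth 37 mm above this point), 52 mm apart in one row.
- rackhole3 (a point): Rack hole 3: centre of the flat floor of the hole, 8 mm above the rack's underside. Holes are 26 mm wide, 37 mm deep (mouth 37 mm above this point), 52 mm apart in one row.
- spinner: Fixed grey round foot of the hand spinner, 184 mm in diameter, at most 26 mm high; origin: centre of its underside, on the vertical spin axis.
- rotor (a joint): Angle in rad by which the spinner's rotor has been cranked since the start; 0 at the start, where a stop blocks turning back, and grows as the rotor is turned clockwise seen from above. 6.28 = one full turn. It has friction and stays where it is left. Three sockets, crank arm and knob all turn together as one piece.
- socket0 (a point): Rotor socket 0: centre of the flat floor of an upright aluminium cup, 26 mm inside and 33 mm outside diameter, whose rim is 34 mm above this point (rim 69 mm above the table). 70 mm from the spin axis, 90 degrees anticlockwise from the crank knob.
- socket1 (a point): Rotor socket 1: centre of the flat floor of an upright aluminium cup, 26 mm inside and 33 mm outside diameter, whose rim is 34 mm above this point (rim 69 mm above the table). 70 mm from the spin axis, 180 degrees from the crank knob.
- socket2 (a point): Rotor socket 2: centre of the flat floor of an upright aluminium cup, 26 mm inside and 33 mm outside diameter, whose rim is 34 mm above this point (rim 69 mm above the table). 70 mm from the spin axis, 90 degrees clockwise from the crank knob.
- crank_knob (a point): Top centre of the crank's upright black knob (fixed on the arm, does not spin on it): round, 25 mm in diameter, 38 mm tall, its top 146 mm above the table, 55 mm from the spin axis. Below the knob is the flat crank arm, top 108 mm above the table, reaching from the central post to the knob; no socket lies under it.
- vial0: Closed glass sample vial, straight round, 24 mm in diameter and 85 mm tall, 60 g, foot chamfered 3 mm, top 21 mm a black cap of the same diameter. Origin: centre of its foot; z along it to the cap. Starts in a rack hole; two or three of the four vials are present.
- vial1: Closed glass sample vial, straight round, 24 mm in diameter and 85 mm tall, 60 g, foot chamfered 3 mm, top 21 mm a black cap of the same diameter. Origin: centre of its foot; z along it to the cap. Starts in a rack hole; two or three of the four vials are present.
- vial2: Closed glass sample vial, straight round, 24 mm in diameter and 85 mm tall, 60 g, foot chamfered 3 mm, top 21 mm a black cap of the same diameter. Origin: centre of its foot; z along it to the cap. Starts in a rack hole; two or three of the four vials are present.
- vial3: Closed glass sample vial, straight round, 24 mm in diameter and 85 mm tall, 60 g, foot chamfered 3 mm, top 21 mm a black cap of the same diameter. Origin: centre of its foot; z along it to the cap. Starts in a rack hole; two or three of the four vials are present.
- spice_jar: Bystander: spice jar, 48 mm wide, 85 mm tall; origin under its centre.
- bottle_cap: Bystander: loose green bottle cap, 38 mm wide, 16 mm high; origin under its centre.
- juice_bottle: Bystander: clear bottle, 80 mm wide, 200 mm tall; origin under its centre.
- stock_pot: Bystander: open steel pot with two side handles, 150 mm wide, 100 mm tall; origin under its centre.
- mug: Bystander: white mug, 80 mm wide, 90 mm tall, handle to its +y; origin under its centre.
- mix_spoon: Bystander: wooden-handled spoon, 200 mm long, lying flat; origin under its centre.
- prep_bowl: Bystander: steel bowl, 120 mm wide, 50 mm high; origin under its centre.
Not all that is in view belongs to the job. Leave any blue or yellow look-alike of the vial3 alone.

How it is judged:
On the way, in this order (a step that is already met when the one before it is completed fails the run):
1. every vial present stands fully down in a rotor socket, upright, before the crank has made its turns ((distance between vial0 and socket0 below 0.008 m or distance between vial0 and socket1 below 0.008 m or distance between vial0 and socket2 below 0.008 m) and angle between each of vial0, vial1, vial2, vial3's own z axis and vertical below 0.12 rad and (distance between vial1 and socket0 below 0.008 m or distance between vial1 and socket1 below 0.008 m or distance between vial1 and socket2 below 0.008 m) and (distance between vial2 and socket0 below 0.008 m or distance between vial2 and socket1 below 0.008 m or distance between vial2 and socket2 below 0.008 m) and (distance between vial3 and socket0 below 0.008 m or distance between vial3 and socket1 below 0.008 m or distance between vial3 and socket2 below 0.008 m) and value of joint rotor below 1.5 rad), for 0.3 s.
2. with all vials still seated in their sockets, the rotor has been cranked at least two full turns clockwise ((distance between vial0 and socket0 below 0.008 m or distance between vial0 and socket1 below 0.008 m or distance between vial0 and socket2 below 0.008 m) and angle between each of vial0, vial1, vial2, vial3's own z axis and vertical below 0.12 rad and (distance between vial1 and socket0 below 0.008 m or distance between vial1 and socket1 below 0.008 m or distance between vial1 and socket2 below 0.008 m) and (distance between vial2 and socket0 below 0.008 m or distance between vial2 and socket1 below 0.008 m or distance between vial2 and socket2 below 0.008 m) and (distance between vial3 and socket0 below 0.008 m or distance between vial3 and socket1 below 0.008 m or distance between vial3 and socket2 below 0.008 m) and value of joint rotor above 12.4 rad), for 0.2 s.
At the end, for the whole second after the job is handed in: Every vial present stands at rest in a rack hole with the centre of its foot within 8 mm of the centre of the hole's floor and less than 0.12 rad off upright; the rack stands flat on the table (within 0.05 rad) and at rest; the rotor has been cranked by two full turns (past 12.4 rad) ((distance between vial0 and rackhole0 below 0.008 m or distance between vial0 and rackhole1 below 0.008 m or distance between vial0 and rackhole2 below 0.008 m or distance between vial0 and rackhole3 below 0.008 m) and angle between each of vial0, vial1, vial2, vial3's own z axis and vertical below 0.12 rad and linear speed of each of vial0, vial1, vial2, vial3, rack below 0.03 m/s and (distance between vial1 and rackhole0 below 0.008 m or distance between vial1 and rackhole1 below 0.008 m or distance between vial1 and rackhole2 below 0.008 m or distance between vial1 and rackhole3 below 0.008 m) and (distance between vial2 and rackhole0 below 0.008 m or distance between vial2 and rackhole1 below 0.008 m or distance between vial2 and rackhole2 below 0.008 m or distance between vial2 and rackhole3 below 0.008 m) and (distance between vial3 and rackhole0 below 0.008 m or distance between vial3 and rackhole1 below 0.008 m or distance between vial3 and rackhole2 below 0.008 m or distance between vial3 and rackhole3 below 0.008 m) and value of joint rotor above 12.4 rad and angle between rack's own z axis and vertical below 0.05 rad and height (world z) of rack below 0.01 m); the robot touches nothing.
It fails at once if the crank is turned past a quarter turn, short of the two turns, while a vial is out of its socket (value of joint rotor between 1.57 and 12.4 rad and ((distance between vial0 and socket0 above 0.03 m and distance between vial0 and socket1 above 0.03 m and distance between vial0 and socket2 above 0.03 m) or (distance between vial1 and socket0 above 0.03 m and distance between vial1 and socket1 above 0.03 m and distance between vial1 and socket2 above 0.03 m) or (distance between vial2 and socket0 above 0.03 m and distance between vial2 and socket1 above 0.03 m and distance between vial2 and socket2 above 0.03 m) or (distance between vial3 and socket0 above 0.03 m and distance between vial3 and socket1 above 0.03 m and distance between vial3 and socket2 above 0.03 m))).
It fails at once if a vial is tipped over by more than about 70 degrees (angle between any of vial0, vial1, vial2, vial3's own z axis and vertical above 1.2 rad).
It fails at once if a bystander is shifted by more than 5 cm (distance of any of spice_jar, bottle_cap, juice_bottle, stock_pot, mug, mix_spoon, prep_bowl from where it was at the start of the episode above 0.05 m).
Of vial0, vial1, vial2, vial3 only 2 to 3 are there at a start; the rules pass over those that are not, and their reading is None.
At some moment in a run one of rack may be knocked a few centimetres aside while the robot is not near it.
Once in a run the grip may slacken for a moment while it holds something.
It also fails if it takes over 210 s, if anything falls off the work surface, if the arm or the gripper's body presses on something with over 40 N, if the wrist force passes 120 N, or if a joint passes its speed limit or range.

## Working session

There is one attempt and no reset: what is moved stays moved. The work goes in short steps, Python scripts to look and compute and a tool call to move; the robot and the scene stay as the last step left them, time stands still between calls to the robot, and variables do not carry over. Pictures are saved under pics/ and viewed, and the job is handed in when it is done.

Besides the shell and the picture viewer there is one more tool, called after "Call:" as name(argument=value, ...) on one line, values as JSON. step_arm: Moves the arm, as the interface text tells. Shift numbers are shares of 0.025 m and turn numbers shares of 0.1 rad, none past 1 either way. Its arguments: {"type":"object","properties":{"increments":{"type":"string"},"fingers":{"type":"number"},"newtons":{"type":"number"}},"required":["increments"]}

```bash
mkdir -p pics; ls; cat > h.py <<'E'
import numpy as np, cv2
from station import ctrl
def grab(n,f=None):
    d=ctrl.get_image(n)
    if f: cv2.imwrite('pics/'+f, cv2.cvtColor(d['pixels'],cv2.COLOR_RGB2BGR))
    return d
def R(d):
    o=np.array(d['orientation'],float)
    if o.shape==(3,3): return o
    return cv2.Rodrigues(o.reshape(3,1))[0]
def pt(d,u,v,z):
    K=np.array(d['intrinsics']);r=R(d)@np.linalg.inv(K)@np.array([u,v,1.]);e=np.array(d['eye'])
    return e+r*(z-e[2])/r[2]
def px(d,p):
    K=np.array(d['intrinsics']);c=R(d).T@(np.array(p)-np.array(d['eye']));q=K@c
    return q[:2]/q[2]
E
python3 - <<'E'
from h import *
a=grab('top','t0.png');b=grab('side','s0.png')
for d in(a,b):print(d['intrinsics'],d['eye'],d['orientation'])
o=ctrl.get_obs();print(o)
E
```

```text
pics
[[395.58627349   0.         259.56455646]
 [  0.         395.58627349 188.89756475]
 [  0.           0.           1.        ]] [0.45904339 0.00523119 1.29500305] [-2.21100467  2.19046595 -0.08078345]
[[359.4787814    0.         256.30021965]
 [  0.         359.4787814  195.65161346]
 [  0.           0.           1.        ]] [0.42952415 0.74931715 0.79669891] [-0.25311961  2.81013895 -1.25891292]
{'t': 0.1, 'q': array([ 1.08694942e+00,  5.32967069e-02,  1.61417654e+00,  3.56086837e-05,
        1.47598262e+00, -1.19021879e-01]), 'dq': array([ 8.67793993e-04, -1.74134076e-03, -1.18911241e-03,  1.06671997e-04,
       -2.11193913e-03,  9.10010217e-05]), 'effort': array([ 4.01765465e-04, -3.94901526e+01, -3.71362495e+01, -3.06416609e-05,
        3.88941611e-03,  1.64034486e-05]), 'tool_pos': array([0.22270911, 0.58332436, 0.20797049]), 'tool_rot': array([ 2.58687451,  1.78113125, -0.00261582]), 'contact_force': array([ 0.13571291,  0.02616506, -0.44879229]), 'wrist_torque': array([ 0.02539114,  0.04574688, -0.02737079]), 'opening': 0.08517376711549941}
```

View pics/t0.png

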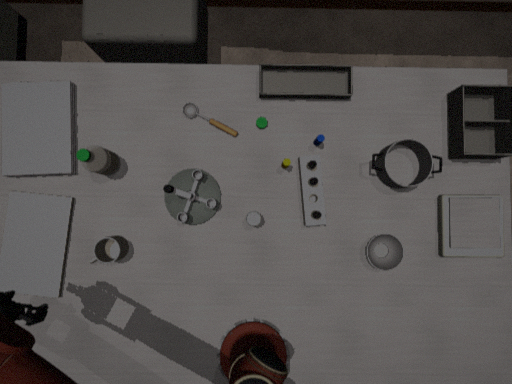

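View pics/s0.png

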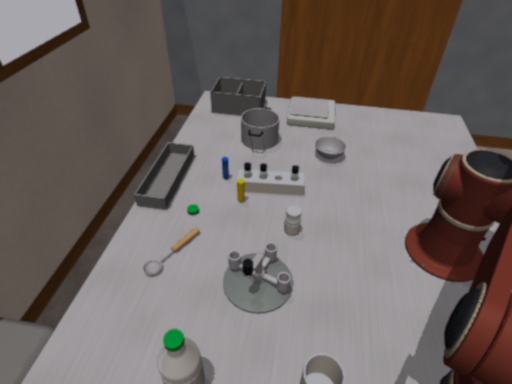

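```bash
python3 - <<'E'
from h import *
d=grab('top')
im=cv2.cvtColor(d['pixels'],cv2.COLOR_RGB2BGR)
c=im[120:260,150:350]; cv2.imwrite('pics/c0.png',cv2.resize(np.clip(c*1.7,0,255).astype(np.uint8),None,fx=4,fy=4,interpolation=cv2.INTER_CUBIC))
g=im.astype(int)
# dark caps
m=(im.max(2)<40).astype(np.uint8)
m[:, :150]=0;m[:,350:]=0;m[:125]=0;m[240:]=0
n,l,s,ce=cv2.connectedComponentsWithStats(m)
for i in range(1,n):
    if s[i,4]>12: print(s[i],ce[i],[pt(d,*ce[i],z).round(4)[:2] for z in(.093,.146)])
E
```

```text
[314 139   7   7  29] [316.65517241 142.51724138] [array([ 0.6717, -0.1887]), array([ 0.6623, -0.1802])]
[308 161   8   8  48] [311.6875 164.3125] [array([ 0.6042, -0.1735]), array([ 0.5978, -0.1657])]
[199 174   5   7  13] [201.76923077 177.84615385] [array([0.5592, 0.1615]), array([0.5548, 0.1546])]
[310 178   8   7  44] [313.25       181.02272727] [array([ 0.553 , -0.1784]), array([ 0.5489, -0.1703])]
[164 185  10   8  66] [168.59090909 188.60606061] [array([0.5255, 0.2613]), array([0.5225, 0.25  ])]
[313 212   8   6  43] [316.25581395 214.44186047] [array([ 0.4512, -0.1877]), array([ 0.4516, -0.1792])]
```

View pics/c0.png

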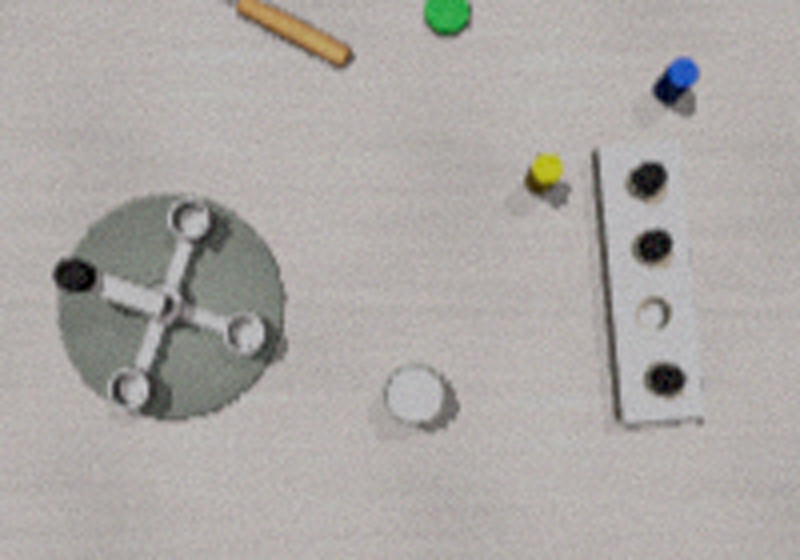

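```bash
python3 - <<'E'
from h import *
d=grab('top')
im=cv2.cvtColor(d['pixels'],cv2.COLOR_RGB2BGR)
f=lambda x,o:(x+.5)/4-.5+o
S=[]
for n,x,y,z in[('A',191,219,.069),('B',246,333,.069),('C',131,389,.069),('knob',75,273,.13),('yel',547,169,.085),('jar',415,395,.085),('hole2',653,313,.045),('r1',680,142,.045),('r2',703,418,.045),('r3',617,422,.045),('r4',597,150,.045)]:
    p=pt(d,f(x,150),f(y,120),z);print(n,p.round(4));S.append(p)
print('centre A-C',(S[0]+S[2])/2,'AC',np.linalg.norm(S[0]-S[2]))
# foot disc: greenish
hsv=cv2.cvtColor(im,cv2.COLOR_BGR2HSV)
g=im.astype(int);m=((g[...,1]-g[...,2]>2)&(g[...,1]>50)).astype(np.uint8)
m[:,:155]=0;m[:,235:]=0;m[:160]=0;m[235:]=0
m=cv2.morphologyEx(m,cv2.MORPH_CLOSE,np.ones((9,9)))
m=cv2.morphologyEx(m,cv2.MORPH_OPEN,np.ones((5,5)))
cs,_=cv2.findContours(m,0,2);c=max(cs,key=cv2.contourArea);e=cv2.fitEllipse(cv2.convexHull(c));print(e,pt(d,*e[0],.02))
# side
s=grab('side');i2=cv2.cvtColor(s['pixels'],cv2.COLOR_RGB2BGR)
cv2.imwrite('pics/cs1.png',cv2.resize(np.clip(i2[140:220,200:330]*1.5,0,255).astype(np.uint8),None,fx=6,fy=6,interpolation=2))
cv2.imwrite('pics/cs2.png',cv2.resize(np.clip(i2[230:320,210:310]*1.5,0,255).astype(np.uint8),None,fx=6,fy=6,interpolation=2))
E
```

```text
A [0.5719 0.1784 0.069 ]
B [0.4839 0.1344 0.069 ]
C [0.44   0.2222 0.069 ]
knob [0.5256 0.2541 0.13  ]
yel [ 0.6119 -0.0966  0.085 ]
jar [0.4375 0.0033 0.085 ]
hole2 [ 0.5032 -0.1846  0.045 ]
r1 [ 0.6398 -0.206   0.045 ]
r2 [ 0.4206 -0.2243  0.045 ]
r3 [ 0.4169 -0.1562  0.045 ]
r4 [ 0.6326 -0.1397  0.045 ]
centre A-C [0.50592942 0.20026073 0.069     ] AC 0.13900836243267767
((192.334228515625, 196.38546752929688), (54.15856170654297, 56.26055908203125), 102.94821166992188) [0.50520165 0.20019999 0.02      ]
```

View pics/cs1.png

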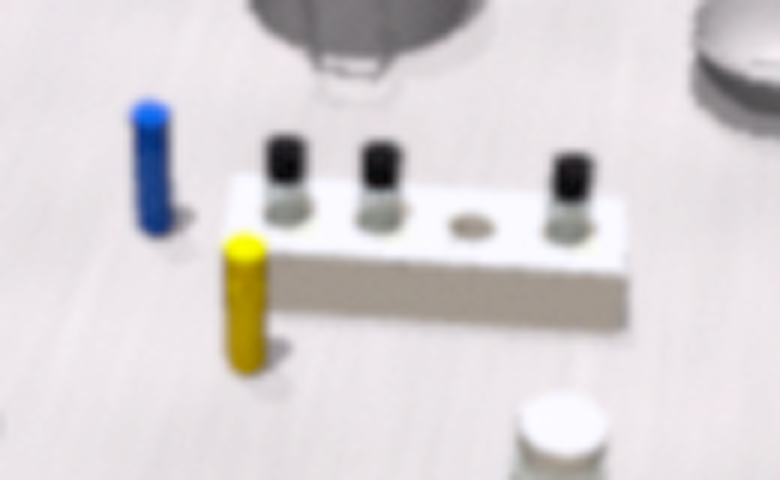

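View pics/cs2.png

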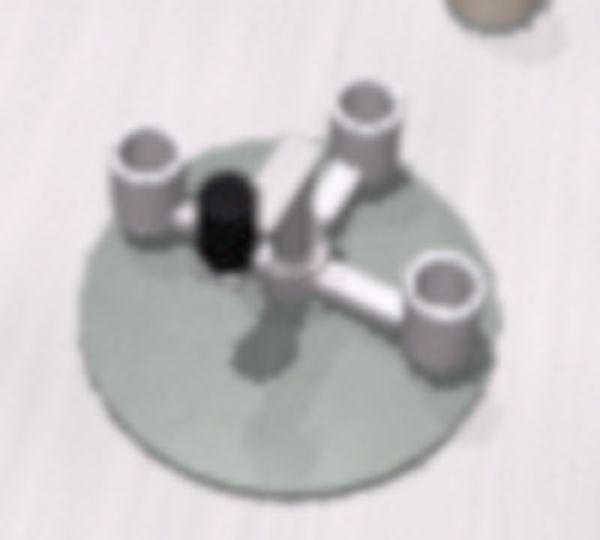

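```bash
cat >> h.py <<'E'
def tool():
    o=ctrl.get_obs();T=cv2.Rodrigues(np.array(o['tool_rot']))[0];return o,T
def go(x,y,z):
    o,T=tool();v=T.T@(np.array([x,y,z])-o['tool_pos'])/.025
    print('t',round(o['t'],2),'pos',o['tool_pos'].round(4),'units',v.round(3),'F',np.round(o['contact_force'],1),'open',round(o['opening'],4))
    Td=np.array([[0,1,0],[1,0,0],[0,0,-1.]])
    print('rot units',(cv2.Rodrigues(T.T@Td)[0].ravel()/.1).round(2))
E
python3 -c "
from h import *
go(.4505,-.187,.2)"
```

```text
t 0.25 pos [0.2228 0.5836 0.2085] units [-25.546  19.504   0.364] F [ 0.1 -0.5  0. ] open 0.0856
rot units [-0.    0.01 -3.65]
```

Call:
step_arm(increments="0 0 0 0 0 -0.9125; 0 0 0 0 0 -0.9125; 0 0 0 0 0 -0.9125; 0 0 0 0 0 -0.9125; -1 0.3 0 0 0 0; -1 0.3 0 0 0 0; -1 0.3 0 0 0 0; -1 0.3 0 0 0 0; -1 0.3 0 0 0 0; -1 0.3 0 0 0 0; -1 0.3 0 0 0 0; -1 0.3 0 0 0 0", fingers=0.2, newtons=50)

```text
t: 1.25
tool_pos: [0.2831, 0.3826, 0.209]
tool_rot: [2.221, 2.222, -0.0]
contact_force: [0.6, 0.3, -0.3]
opening: 0.0512
```

Call:
step_arm(increments="-1 0.3 0 0 0 0; -1 0.3 0 0 0 0; -1 0.3 0 0 0 0; -1 0.3 0 0 0 0; -1 0.3 0 0 0 0; -1 0.3 0 0 0 0; -1 0.3 0 0 0 0; -1 0.3 0 0 0 0; -1 0.3 0 0 0 0; -1 0.3 0 0 0 0; -1 0.3 0 0 0 0; -1 0.3 0 0 0 0")

```text
t: 2.25
tool_pos: [0.3732, 0.0826, 0.2092]
tool_rot: [2.221, 2.221, 0.001]
contact_force: [1.1, -0.3, 0.5]
opening: 0.0514
```

```bash
python3 -c "
from h import *
go(.4505,-.187,.2)"
```

```text
t 2.25 pos [0.3732 0.0826 0.2092] units [-10.786   3.091   0.369] F [ 1.1 -0.3  0.5] open 0.0514
rot units [ 0.01 -0.    0.  ]
```

Call:
step_arm(increments="-0.98 0.28 0 0 0 0; -0.98 0.28 0 0 0 0; -0.98 0.28 0 0 0 0; -0.98 0.28 0 0 0 0; -0.98 0.28 0 0 0 0; -0.98 0.28 0 0 0 0; -0.98 0.28 0 0 0 0; -0.98 0.28 0 0 0 0; -0.98 0.28 0 0 0 0; -0.98 0.28 0 0 0 0; -0.98 0.28 1 0 0 0; 0 0 1 0 0 0")

```text
t: 3.25
tool_pos: [0.4521, -0.1899, 0.1607]
tool_rot: [2.221, 2.214, 0.0]
contact_force: [-0.6, 0.4, -0.7]
opening: 0.051
```

```bash
python3 - <<'E'
from h import *
go(.4505,-.187,.059)
s=grab('side');i2=cv2.cvtColor(s['pixels'],cv2.COLOR_RGB2BGR)
o,T=tool();print(px(s,o['tool_pos']),px(s,[.4505,-.187,.093]))
cv2.imwrite('pics/cs3.png',cv2.resize(np.clip(i2[110:220,230:360]*1.5,0,255).astype(np.uint8),None,fx=5,fy=5,interpolation=2))
E
```

```text
t 3.25 pos [ 0.4521 -0.1899  0.1607] units [ 0.134 -0.081  4.068] F [-0.6  0.4 -0.7] open 0.051
rot units [ 0.04  0.04 -0.03]
[297.54009156 152.22075764] [294.9628117  167.32239192]
```

View pics/cs3.png

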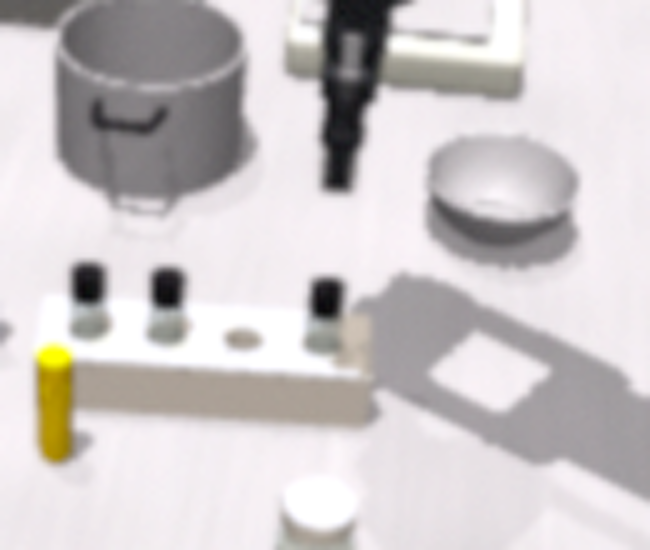

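Call:
step_arm(increments="0.1 -0.07 0.8 0 0 0; 0 0 0.8 0 0 0; 0 0 0.8 0 0 0; 0 0 0.8 0 0 0; 0 0 0.8 0 0 0; 0 0 0 0 0 0; 0 0 0 0 0 0")

```text
t: 3.88
tool_pos: [0.4475, -0.1822, 0.0586]
tool_rot: [-2.219, -2.22, 0.001]
contact_force: [1.1, 0.0, -0.3]
opening: 0.0514
```

Call:
step_arm(increments="0 0 0 0 0 0; 0 0 0 0 0 0; 0 0 0 0 0 0; 0 0 0 0 0 0; 0 0 0 0 0 0", fingers=-1, newtons=50)

```text
t: 4.3
tool_pos: [0.4501, -0.1851, 0.0619]
tool_rot: [2.217, 2.217, -0.0]
contact_force: [-0.1, -5.3, 6.7]
opening: 0.0215
```

Call:
step_arm(increments="0 0 0 0 0 0; 0 0 0 0 0 0; 0 0 0 0 0 0")

```text
t: 4.55
tool_pos: [0.4501, -0.1851, 0.0619]
tool_rot: [2.217, 2.217, -0.0]
contact_force: [-1.2, -4.4, 6.8]
opening: 0.0214
```

```bash
python3 - <<'E'
from h import *
go(.4505,-.187,.059)
s=grab('side');i2=cv2.cvtColor(s['pixels'],cv2.COLOR_RGB2BGR)
go(.4505,-.187,.059)
cv2.imwrite('pics/cs4.png',cv2.resize(np.clip(i2[110:220,230:360]*1.5,0,255).astype(np.uint8),None,fx=5,fy=5,interpolation=2))
E
```

```text
t 4.55 pos [ 0.4501 -0.1851  0.0619] units [-0.076  0.014  0.115] F [-1.2 -4.4  6.8] open 0.0214
rot units [0.04 0.04 0.  ]
t 4.6 pos [ 0.4502 -0.1851  0.0619] units [-0.074  0.013  0.116] F [-0.3 -5.8  6.3] open 0.0215
rot units [0.04 0.04 0.  ]
```

View pics/cs4.png

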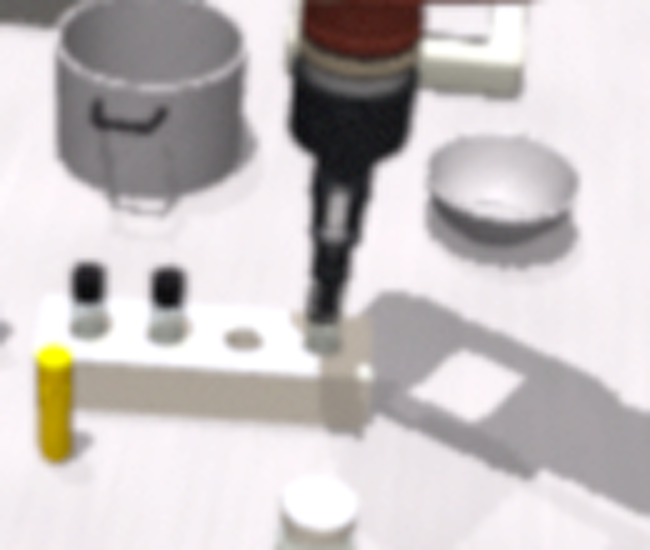

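Call:
step_arm(increments="0 0 -0.5 0 0 0; 0 0 -1 0 0 0; 0 0 -1 0 0 0; 0.85 0.6 -0.1 0 0 0; 0.85 0.6 0 0 0 0; 0.85 0.6 0 0 0 0; 0.85 0.6 0 0 0 0; 0.5 0 0.5 0 0 0; 0.5 0 0.8 0 0 0; 0 0 0.6 0 0 0; 0 0 0 0 0 0; 0 0 0 0 0 0")

```text
t: 5.6
tool_pos: [0.5066, -0.0724, 0.0749]
tool_rot: [-2.218, -2.219, 0.003]
contact_force: [-0.1, -0.6, 0.2]
opening: 0.0211
```

```bash
python3 - <<'E'
from h import *
go(.51,.05,.075)
s=grab('side');i2=cv2.cvtColor(s['pixels'],cv2.COLOR_RGB2BGR)
o,_=tool();p=o['tool_pos'];print(px(s,p-[0,0,.0539]),px(s,p))
cv2.imwrite('pics/cs5.png',cv2.resize(np.clip(i2[110:240,220:360]*1.5,0,255).astype(np.uint8),None,fx=5,fy=5,interpolation=2))
E
```

```text
t 5.6 pos [ 0.5066 -0.0724  0.0749] units [4.898e+00 1.380e-01 3.000e-03] F [-0.1 -0.6  0.2] open 0.0211
rot units [-0.04 -0.01  0.  ]
[271.46522654 204.65347854] [272.30772511 191.76564947]
```

View pics/cs5.png

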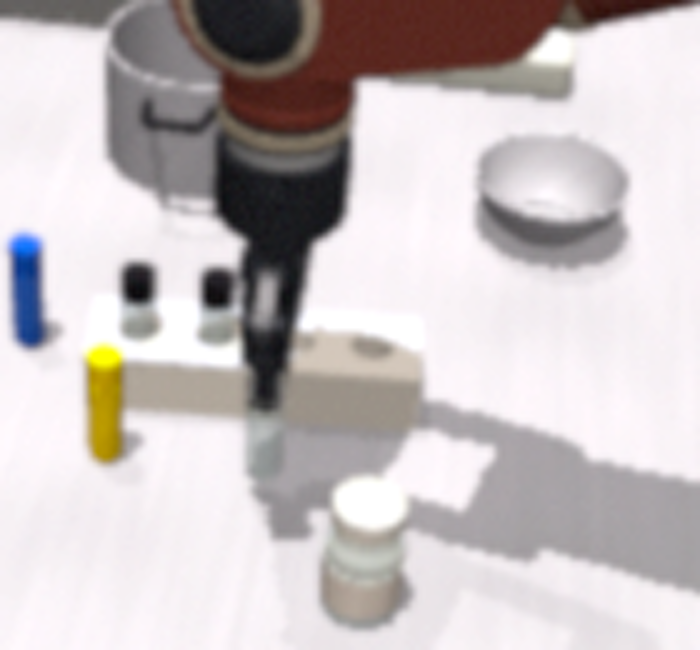

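Call:
step_arm(increments="1 0 0 0 0 0; 1 0 0 0 0 0; 1 0 0 0 0 0; 1 0 -0.5 0 0 0; 0.9 0 -0.9 0 0 0; 0 0 -0.9 0 0 0; 0.84 -0.25 0 0 0 0; 0.84 -0.25 0 0 0 0; 0.84 -0.25 0 0 0 0; 0.84 -0.25 0 0 0 0; 0 0 0 0 0 0; 0 0 0 0 0 0")

```text
t: 6.65
tool_pos: [0.4839, 0.1337, 0.1355]
tool_rot: [2.219, 2.222, 0.003]
contact_force: [0.6, -0.4, -1.1]
opening: 0.0211
```

Call:
step_arm(increments="0 0 0 0 0 0; 0 0 0 0 0 0; 0 0 0 0 0 0")

```text
t: 6.9
tool_pos: [0.4837, 0.1325, 0.1344]
tool_rot: [2.223, 2.22, 0.0]
contact_force: [-0.3, -0.8, -1.2]
opening: 0.0215
```

```bash
cat >> h.py <<'E'
def crop(n,f,u,v,w=60,s=6):
    d=grab(n);i=cv2.cvtColor(d['pixels'],cv2.COLOR_RGB2BGR);u0=int(max(0,u-w));v0=int(max(0,v-w*.75))
    c=cv2.resize(np.clip(i[v0:v0+int(1.5*w),u0:u0+2*w]*1.5,0,255).astype(np.uint8),None,fx=s,fy=s,interpolation=2)
    cv2.imwrite('pics/'+f,c);return d,(lambda p:((px(d,p)-[u0,v0]+.5)*s).round(1))
E
python3 - <<'E'
from h import *
go(.4837,.1338,.131)
o,_=tool();p=o['tool_pos']
d,f=crop('side','cs6.png',270,260,50,7)
print('foot',f(p-[0,0,.0539]),'B rim',f([.4837,.1338,.069]))
d,f=crop('top','ct6.png',200,195,50,7)
print('tcp',f(p),'B rim',f([.4837,.1338,.069]))
E
```

```text
t 6.9 pos [0.4837 0.1325 0.1344] units [ 0.05  -0.002  0.136] F [-0.3 -0.8 -1.2] open 0.0215
rot units [ 0.    0.   -0.01]
foot [358.3 148.4] B rim [356.5 171.1]
tcp [419.4 321.7] B rim [432.7 325.1]
```

View pics/cs6.png

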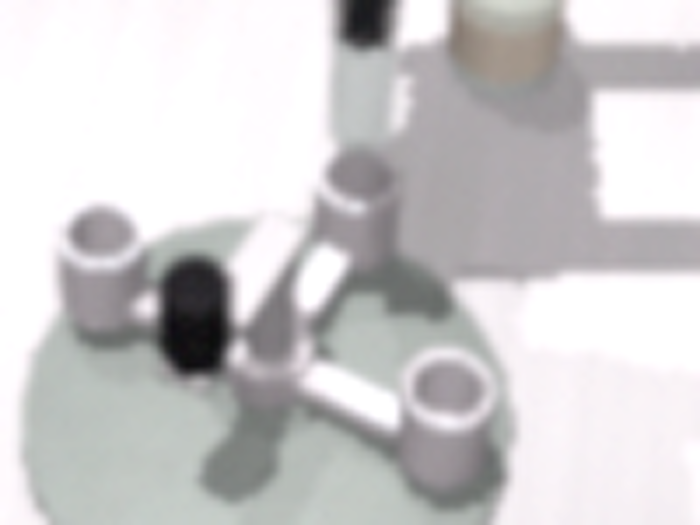

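View pics/ct6.png

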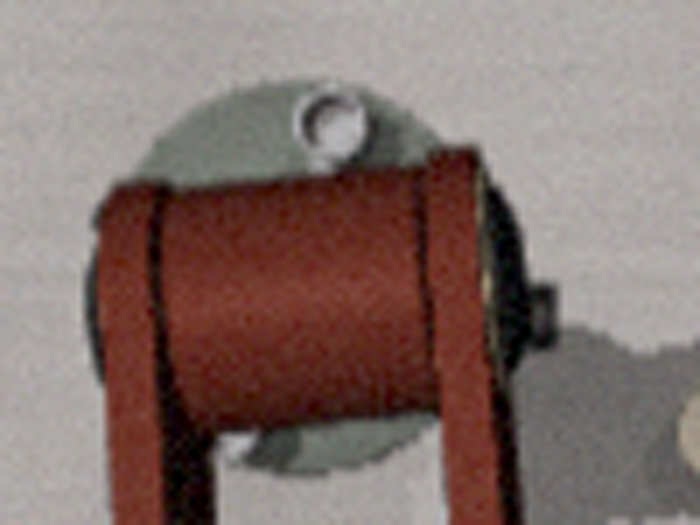

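Call:
step_arm(increments="0.05 0 0.3 0 0 0; 0 0 0.3 0 0 0; 0 0 0.3 0 0 0; 0 0 0 0 0 0")

```text
t: 7.33
tool_pos: [0.4906, 0.1357, 0.1209]
tool_rot: [2.214, 2.214, 0.021]
contact_force: [-3.0, 1.6, 29.3]
opening: 0.0214
```

Call:
step_arm(increments="0 0 -0.4 0 0 0; 0 0 0 0 0 0; 0 0 0 0 0 0")

```text
t: 7.58
tool_pos: [0.4834, 0.1347, 0.1215]
tool_rot: [2.221, 2.222, 0.001]
contact_force: [-0.7, 1.1, 10.0]
opening: 0.0211
```

```bash
python3 - <<'E'
from h import *
go(.4837,.1338,.131)
o,_=tool();p=o['tool_pos']
d,f=crop('side','cs7.png',270,250,35,10)
print('foot',f(p-[0,0,.0539]),'B rim',f([.4837,.1338,.069]),f([.4937,.1338,.069]),f([.4837,.1438,.069]))
E
```

```text
t 7.58 pos [0.4834 0.1347 0.1215] units [-0.038  0.011 -0.38 ] F [-0.7  1.1 10. ] open 0.0211
rot units [ 0. -0.  0.]
foot [359.6 240.8] B rim [359.3 234.5] [321.7 229. ] [353.9 263.5]
```

View pics/cs7.png

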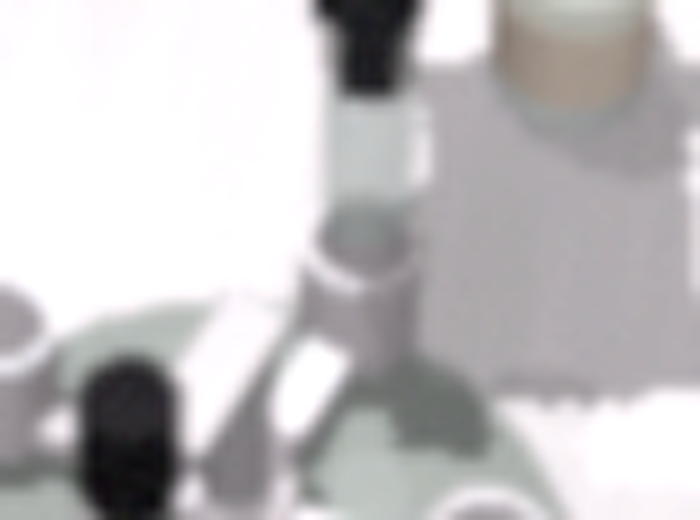

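```bash
python3 - <<'E'
from h import *
o,_=tool();print(o['contact_force'],o['wrist_torque'])
d=grab('top')
o,_=tool();print(o['contact_force'],o['wrist_torque'])
E
```

```text
[0.34715008 0.03025741 6.39807196] [ 0.04292098 -0.0286381   0.01820628]
[-0.04141761  2.09061999  6.91295876] [ 0.03243314 -0.00260233 -0.01609384]
```

Call:
step_arm(increments="0 0 -0.15 0 0 0; 0.04 0.1 0 0 0 0; 0 0 0 0 0 0; 0 0 0.2 0 0 0; 0 0 0.15 0 0 0; 0 0 0 0 0 0; 0 0 0 0 0 0")

```text
t: 8.27
tool_pos: [0.4892, 0.1362, 0.1212]
tool_rot: [2.218, 2.218, 0.01]
contact_force: [-1.6, 0.5, 16.9]
opening: 0.0212
```

```bash
python3 - <<'E'
from h import *
go(.4837,.1338,.131)
o,_=tool();p=o['tool_pos'];print(o['contact_force'],o['wrist_torque'])
d,f=crop('side','cs8.png',270,250,35,10)
print('foot',f(p-[0,0,.0539]))
E
```

```text
t 8.27 pos [0.4892 0.1362 0.1212] units [-0.095 -0.217 -0.393] F [-1.6  0.5 16.9] open 0.0212
rot units [ 0.08 -0.01  0.  ]
[-1.63758543  0.52392365 16.93862879] [-0.05815736  0.26493166 -0.06676136]
foot [337.1 242.5]
```

View pics/cs8.png

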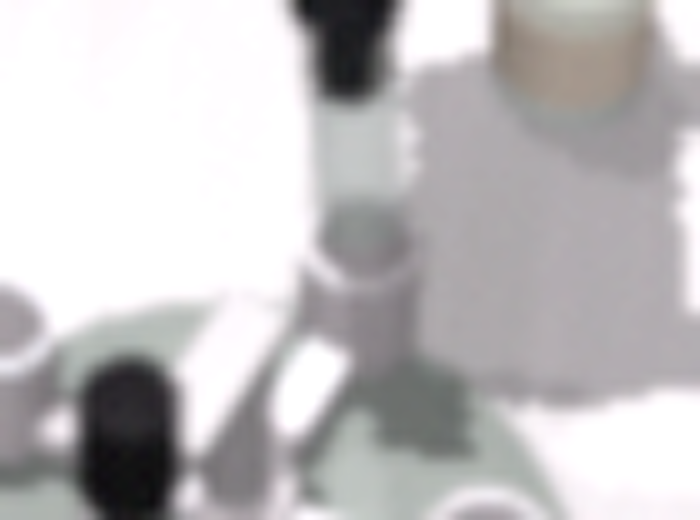

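Call:
step_arm(increments="0 0 -0.3 0 0 0; 0.12 0 0 0 0 0; 0 0 0 0 0 0; 0 0 0.2 0 0 0; 0 0 0.1 0 0 0; 0 0 0 0 0 0; 0 0 0 0 0 0")

```text
t: 8.9
tool_pos: [0.4848, 0.1397, 0.1151]
tool_rot: [-2.219, -2.219, 0.0]
contact_force: [-0.5, 3.7, -0.4]
opening: 0.0213
```

```bash
python3 - <<'E'
from h import *
go(.4837,.1338,.131)
o,_=tool();p=o['tool_pos'];print(o['contact_force'],o['wrist_torque'])
d,f=crop('side','cs9.png',270,250,35,10)
print('foot',f(p-[0,0,.0539]))
E
```

```text
t 8.9 pos [0.4848 0.1397 0.1151] units [-0.233 -0.046 -0.635] F [-0.5  3.7 -0.4] open 0.0213
rot units [-0.02 -0.02  0.  ]
[-0.52513916  3.69038558 -0.41962963] [1.11130741 0.04139835 0.02974968]
foot [350.7 269.9]
```

View pics/cs9.png

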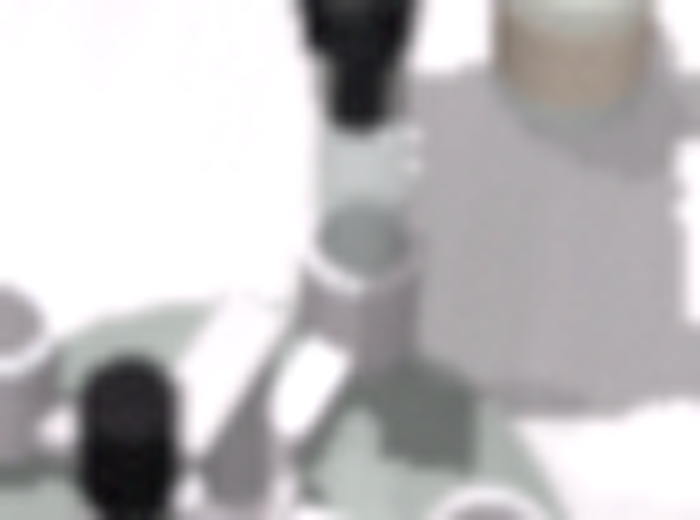

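Call:
step_arm(increments="0.04 0 0.25 0 0 0; 0 0 0.25 0 0 0; 0 0 0.25 0 0 0; 0 0 0.2 0 0 0; 0 0 0 0 0 0; 0 0 0 0 0 0")

```text
t: 9.45
tool_pos: [0.4887, 0.1399, 0.0983]
tool_rot: [2.218, 2.219, 0.006]
contact_force: [-6.7, 2.4, 24.0]
opening: 0.0211
```

```bash
python3 - <<'E'
from h import *
go(.4855,.1403,.0889)
o,_=tool();p=o['tool_pos'];print(o['contact_force'],o['wrist_torque'])
d,f=crop('side','cs10.png',270,250,35,10)
print('foot',f(p-[0,0,.0539]))
E
```

```text
t 9.45 pos [0.4887 0.1399 0.0983] units [ 0.018 -0.129  0.374] F [-6.7  2.4 24. ] open 0.0211
rot units [ 0.05 -0.    0.01]
[-6.73743199  2.35462426 24.00017666] [0.56016291 1.34812398 0.02208615]
foot [333.4 309.2]
```

View pics/cs10.png

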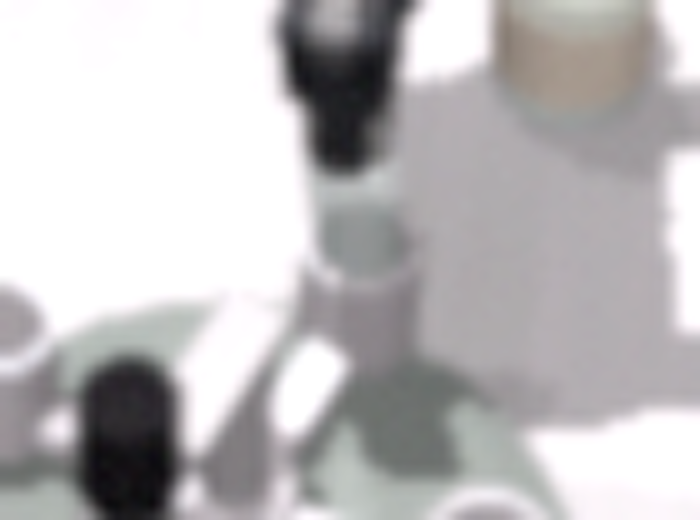

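Call:
step_arm(increments="0 0 -0.3 0 0 0; 0 -0.1 0 0 0 0; 0 0 0 0 0 0; 0 0 0 0 0 0")

```text
t: 9.83
tool_pos: [0.4835, 0.1397, 0.1001]
tool_rot: [2.221, 2.221, 0.001]
contact_force: [1.1, 4.1, 2.0]
opening: 0.0215
```

Call:
step_arm(increments="0 0 0 0 0 0; 0 0 0 0 0 0; 0 0 0 0 0 0; 0 0 0 0 0 0", fingers=0.2)

```text
t: 10.17
tool_pos: [0.4829, 0.1391, 0.0996]
tool_rot: [2.221, 2.221, -0.003]
contact_force: [-0.0, 0.8, 0.1]
opening: 0.0512
```

Call:
step_arm(increments="0 0 -1 0 0 0; 0 0 -1 0 0 0; 0 0 -1 0 0 0; 0 0 0 0 0 0")

```text
t: 10.5
tool_pos: [0.4865, 0.1397, 0.1813]
tool_rot: [2.217, 2.217, 0.011]
contact_force: [0.4, 0.4, 0.5]
opening: 0.0512
```

```bash
python3 - <<'E'
from h import *
go(.4837,.1338,.2)
o,_=tool();p=o['tool_pos'];print(o['contact_force'],o['wrist_torque'])
d,f=crop('side','cs11.png',270,250,35,10)
print('tip',f(p),'captop seated',f([.4837,.1338,.12]),'capbot',f([.4837,.1338,.099]))
E
```

```text
t 10.5 pos [0.4865 0.1397 0.1813] units [-0.237 -0.104 -0.75 ] F [0.4 0.4 0.5] open 0.0512
rot units [ 0.09 -0.    0.  ]
[0.39447595 0.39396809 0.48279114] [ 0.01420363 -0.03780326  0.06206982]
tip [365.8 -52.3] captop seated [368.5 103.3] capbot [364.7 158.5]
```

View pics/cs11.png

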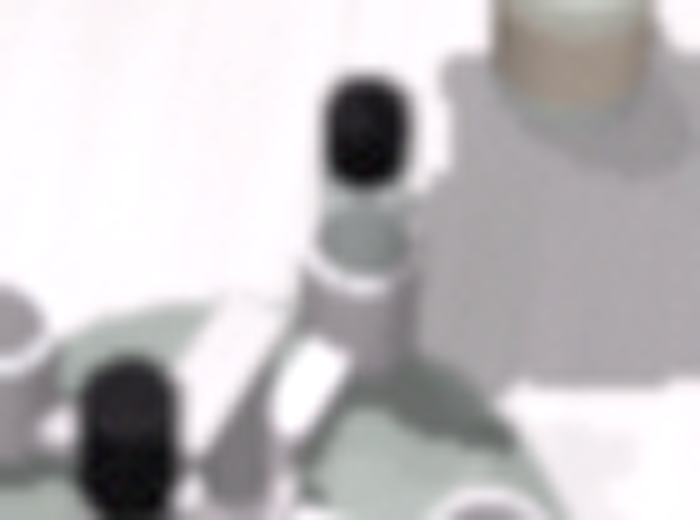

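Call:
step_arm(increments="-1 0.2 0 0 0 0; -1 0.2 0 0 0 0; -1 0.2 0 0 0 0; -1 0.2 0 0 0 0; -1 0.2 0 0 0 0; -1 0.2 0 0 0 0; -1 0.2 0 0 0 0; -1 0.2 0 0 0 0; -1 0.2 0 0 0 0; -1 0.2 0 0 0 0; -1 0.2 0 0 0 0; -1 0.2 0 0 0 0", fingers=0.2, newtons=80)

```text
t: 11.55
tool_pos: [0.5425, -0.1615, 0.1734]
tool_rot: [-2.22, -2.22, 0.002]
contact_force: [-0.1, -0.3, 0.3]
opening: 0.051
```

Call:
step_arm(increments="-0.75 0.3 0 0 0 0; 0 0 0 0 0 0; 0 0 0 0 0 0")

```text
t: 11.8
tool_pos: [0.55, -0.1796, 0.1735]
tool_rot: [-2.221, -2.218, 0.002]
contact_force: [0.5, -0.4, 1.0]
opening: 0.0511
```

```bash
python3 - <<'E'
from h import *
go(.553,-.179,.059)
o,_=tool();p=o['tool_pos']
d,f=crop('side','cs12.png',280,170,60,6)
print('tip',f(p),'cap',f([.553,-.179,.093]),f([.604,-.1745,.093]))
E
```

```text
t 11.8 pos [ 0.55   -0.1796  0.1735] units [0.018 0.132 4.581] F [ 0.5 -0.4  1. ] open 0.0511
rot units [-0.03 -0.01 -0.01]
tip [273.4 118.2] cap [262.5 243.3] [168.3 237.1]
```

View pics/cs12.png

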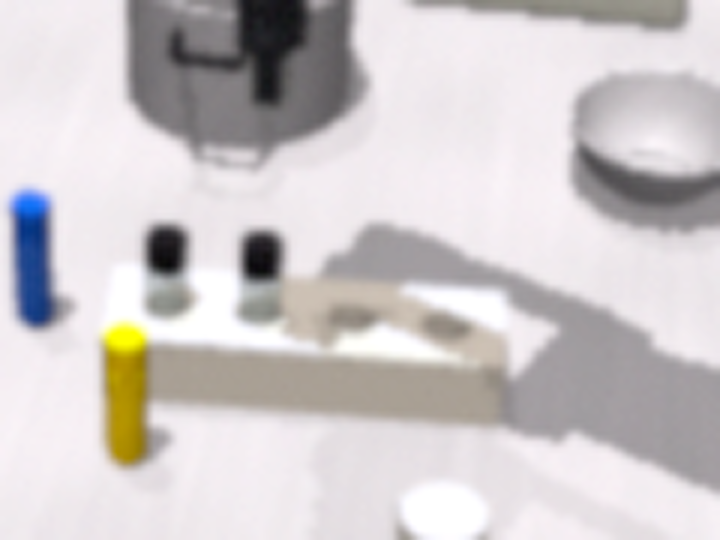

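Call:
step_arm(increments="-0.05 0.13 0.76 0 0 0; 0 0 0.76 0 0 0; 0 0 0.76 0 0 0; 0 0 0.76 0 0 0; 0 0 0.76 0 0 0; 0 0 0.7 0 0 0; 0 0 0 0 0 0; 0 0 0 0 0 0; 0 0 0 0 0 0")

```text
t: 12.6
tool_pos: [0.5545, -0.1799, 0.0638]
tool_rot: [2.22, 2.222, 0.001]
contact_force: [0.3, 0.1, 0.5]
opening: 0.0511
```

Call:
step_arm(increments="0 0 0 0 0 0; 0 0 0 0 0 0; 0 0 0 0 0 0; 0 0 0 0 0 0; 0 0 0 0 0 0; 0 0 0 0 0 0", fingers=-1, newtons=80)

```text
t: 13.1
tool_pos: [0.5555, -0.1808, 0.0649]
tool_rot: [2.219, 2.22, 0.002]
contact_force: [-0.6, 0.9, 7.1]
opening: 0.0193
```

```bash
python3 - <<'E'
from h import *
go(.553,-.179,.059)
o,_=tool();p=o['tool_pos'];print(o['contact_force'],o['wrist_torque'])
d,f=crop('side','cs13.png',280,170,60,6)
print('tip',f(p),'cap',f([.553,-.179,.093]),f([.604,-.1745,.093]))
E
```

```text
t 13.1 pos [ 0.5555 -0.1808  0.0649] units [ 0.074 -0.099  0.237] F [-0.6  0.9  7.1] open 0.0193
rot units [0.03 0.01 0.  ]
[-0.62115851  0.93281712  7.06706007] [ 0.16371738  0.07005604 -0.01721072]
tip [256.9 281.6] cap [262.5 243.3] [168.3 237.1]
```

View pics/cs13.png

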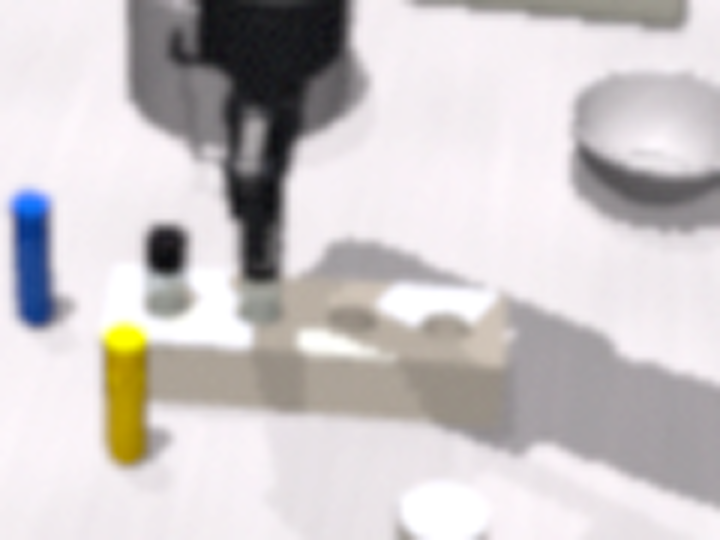

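Call:
step_arm(increments="0 0 -0.5 0 0 0; 0 0 -1 0 0 0; 0 0 -1 0 0 0; 0.85 -0.25 -0.1 0 0 0; 0.85 -0.25 0 0 0 0; 0.85 -0.25 0 0 0 0; 0.85 -0.25 0 0 0 0; 0.5 0 0.5 0 0 0; 0.5 0 0.8 0 0 0; 0 0 0.5 0 0 0; 0 0 0 0 0 0; 0 0 0 0 0 0")

```text
t: 14.15
tool_pos: [0.5282, -0.0706, 0.0814]
tool_rot: [-2.22, -2.22, 0.003]
contact_force: [1.7, 0.4, -0.5]
opening: 0.0192
```

Call:
step_arm(increments="1 0 0 0 0 0; 1 0 0 0 0 0; 1 0 0 0 0 0; 0.9 0.1 -0.9 0 0 0; 0.9 0.2 -0.9 0 0 0; 0.9 0.2 -0.5 0 0 0; 0.9 0.3 -0.2 0 0 0; 0.9 0.3 0 0 0 0; 0.9 0.3 0 0 0 0; 0.9 0.3 0 0 0 0; 0 0 0 0 0 0; 0 0 0 0 0 0")

```text
t: 15.15
tool_pos: [0.5727, 0.1622, 0.1463]
tool_rot: [2.219, 2.222, 0.001]
contact_force: [1.1, -0.6, -0.5]
opening: 0.0192
```

```bash
python3 - <<'E'
from h import *
go(.5735,.1810,.138)
o,_=tool();p=o['tool_pos'];print(o['contact_force'],o['wrist_torque'])
E
```

```text
t 15.15 pos [0.5727 0.1622 0.1463] units [0.752 0.032 0.331] F [ 1.1 -0.6 -0.5] open 0.0192
rot units [0.01 0.   0.01]
[ 1.08139943 -0.57650468 -0.49788085] [ 0.0107033  -0.01575259 -0.03281133]
```

Call:
step_arm(increments="0.4 0 0.2 0 0 0; 0.35 0 0.2 0 0 0; 0 0 0 0 0 0; 0 0 0 0 0 0; 0 0 0 0 0 0")

```text
t: 15.57
tool_pos: [0.5713, 0.1806, 0.1351]
tool_rot: [-2.221, -2.221, 0.001]
contact_force: [-0.1, 0.4, -2.1]
opening: 0.019
```

```bash
python3 - <<'E'
from h import *
go(.5722,.1781,.138)
o,_=tool();p=o['tool_pos'];print(o['contact_force'],o['wrist_torque'])
d,f=crop('side','cs14.png',245,250,35,10)
print('foot',f(p-[0,0,.0569]),'A rim',f([.5722,.1781,.069]),f([.5722,.1881,.069]))
E
```

```text
t 15.57 pos [0.5713 0.1806 0.1351] units [-0.099  0.034 -0.116] F [-0.1  0.4 -2.1] open 0.019
rot units [-0.  0. -0.]
[-0.06471115  0.39650778 -2.09768384] [ 0.01190458 -0.01716017  0.02187986]
foot [243.9 300.8] A rim [243.5 315.7] [235.  346.2]
```

View pics/cs14.png

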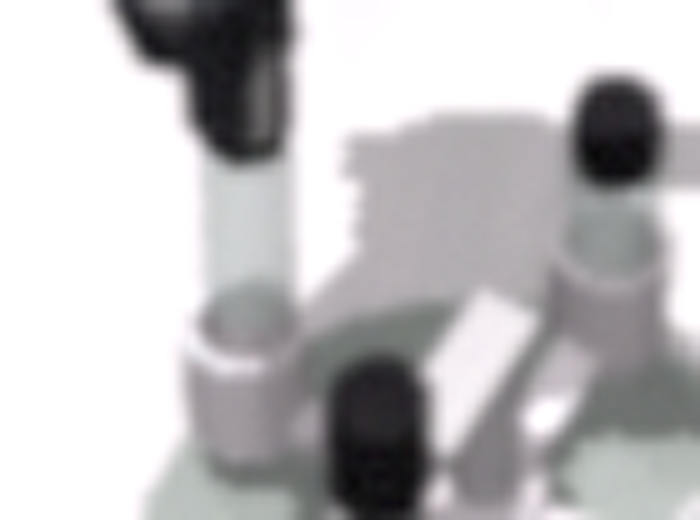

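Call:
step_arm(increments="0.05 0.08 0.2 0 0 0; 0 0 0.2 0 0 0; 0 0 0.2 0 0 0; 0 0 0 0 0 0; 0 0 0 0 0 0")

```text
t: 16.03
tool_pos: [0.573, 0.1814, 0.1192]
tool_rot: [-2.221, -2.221, 0.004]
contact_force: [-0.3, -1.9, -2.6]
opening: 0.0189
```

Call:
step_arm(increments="0 0 0.25 0 0 0; 0 0 0.25 0 0 0; 0 0 0.25 0 0 0; 0 0 0.2 0 0 0; 0 0 0 0 0 0; 0 0 0 0 0 0")

```text
t: 16.53
tool_pos: [0.5733, 0.1814, 0.096]
tool_rot: [2.221, 2.221, -0.003]
contact_force: [-0.6, -5.1, 1.2]
opening: 0.0195
```

Smooth. A bit more, release and retreat.

Call:
step_arm(increments="0 0 0.12 0 0 0; 0 0 0 0 0 0; 0 0 0 0 0 0")

```text
t: 16.78
tool_pos: [0.5743, 0.1815, 0.0955]
tool_rot: [2.22, 2.22, -0.001]
contact_force: [-2.9, -6.5, 10.2]
opening: 0.0194
```

Call:
step_arm(increments="0 0 0 0 0 0; 0 0 0 0 0 0; 0 0 0 0 0 0; 0 0 0 0 0 0", fingers=0.2)

```text
t: 17.12
tool_pos: [0.573, 0.1827, 0.0927]
tool_rot: [-2.22, -2.221, 0.0]
contact_force: [-0.0, 0.5, -0.1]
opening: 0.0514
```

Call:
step_arm(increments="0 0 -1 0 0 0; 0 0 -1 0 0 0; 0 0 -1 0 0 0; -1 0.1 -0.3 0 0 0; -1 0.1 0 0 0 0; -1 0.1 0 0 0 0; -1 0.1 0 0 0 0; -1 0.1 0 0 0 0; -1 0.1 0 0 0 0; -1 0.1 0 0 0 0; -1 0.1 0 0 0 0")

```text
t: 18.03
tool_pos: [0.5935, -0.0185, 0.1756]
tool_rot: [-2.22, -2.221, -0.001]
contact_force: [0.9, 1.0, 0.8]
opening: 0.0513
```

```bash
python3 - <<'E'
from h import *
go(.604,-.1765,.17)
d,f=crop('side','cs15.png',250,230,60,6)
print('captops',f([.5722,.1781,.12]),f([.4837,.1338,.12]))
print('rack cap',f([.604,-.1745,.093]))
E
```

```text
t 18.03 pos [ 0.5935 -0.0185  0.1756] units [-6.32   0.417  0.216] F [0.9 1.  0.8] open 0.0513
rot units [-0.   -0.01  0.01]
captops [263.4 338.6] [491.1 290. ]
rack cap [ 348.3 -122.9]
```

View pics/cs15.png

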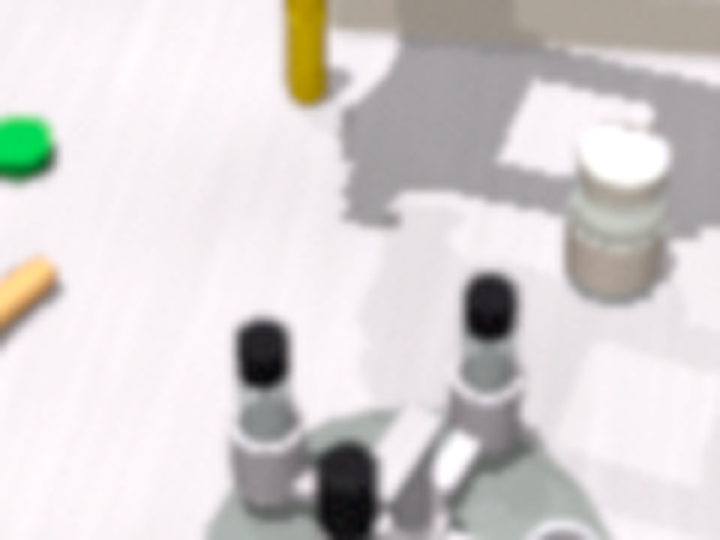

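Call:
step_arm(increments="-0.9 0.06 0 0 0 0; -0.9 0.06 0 0 0 0; -0.9 0.06 0 0 0 0; -0.9 0.06 0 0 0 0; -0.9 0.06 0 0 0 0; -0.9 0.06 0 0 0 0; -0.9 0.06 0 0 0 0; 0 0 0 0 0 0; 0 0 0 0 0 0; 0 0 0 0 0 0")

```text
t: 18.92
tool_pos: [0.604, -0.1745, 0.1756]
tool_rot: [-2.22, -2.221, -0.001]
contact_force: [-0.2, 0.2, -0.0]
opening: 0.0513
```

```bash
python3 - <<'E'
from h import *
go(.605,-.1765,.063)
o,_=tool();p=o['tool_pos']
d,f=crop('side','cs16.png',270,170,60,6)
print('tip',f(p),'cap',f([.604,-.1745,.093]))
E
```

```text
t 18.92 pos [ 0.604  -0.1745  0.1756] units [-0.087  0.041  4.503] F [-0.2  0.2 -0. ] open 0.0513
rot units [-0.01 -0.01  0.  ]
tip [228.7 108.7] cap [228.3 237.1]
```

View pics/cs16.png

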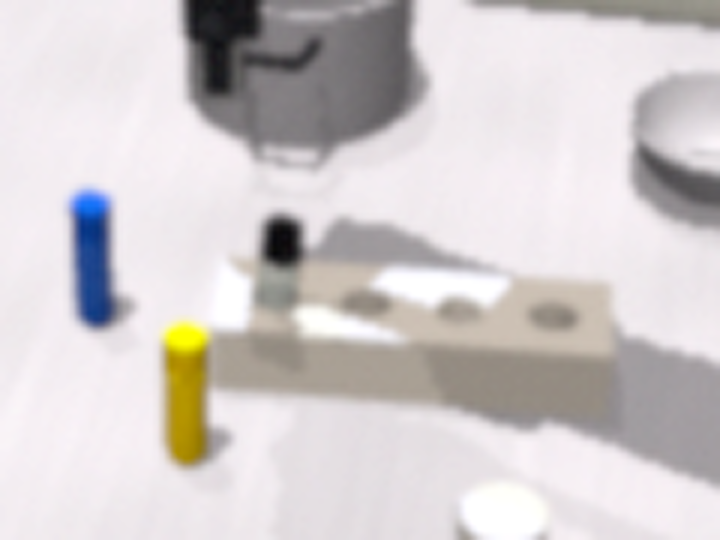

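```bash
python3 - <<'E'
from h import *
d=grab('side')
print(pt(d,210+283/6-.5,125+230/6-.5,.093), pt(d,210+283/6-.5,125+225/6-.5,.093))
c=[(232,258),(612,285),(612,350),(212,330)]
for x,y in c: print(pt(d,210+x/6-.5,125+y/6-.5,.045))
for x,y in [(368,303),(459,309),(553,315)]: print('hole',pt(d,210+x/6-.5,125+y/6-.5,.045))
t,f=crop('top','ct16.png',320,190,50,7)
E
```

```text
[ 0.57597686 -0.18661604  0.093     ] [ 0.57674954 -0.19111207  0.093     ]
[ 0.61007472 -0.2183645   0.045     ]
[ 0.39416246 -0.23570538  0.045     ]
[ 0.39086647 -0.17772868  0.045     ]
[ 0.60871628 -0.15234474  0.045     ]
hole [ 0.52778444 -0.19259825  0.045     ]
hole [ 0.47712438 -0.19715772  0.045     ]
hole [ 0.4250204  -0.20202436  0.045     ]
```

View pics/ct16.png

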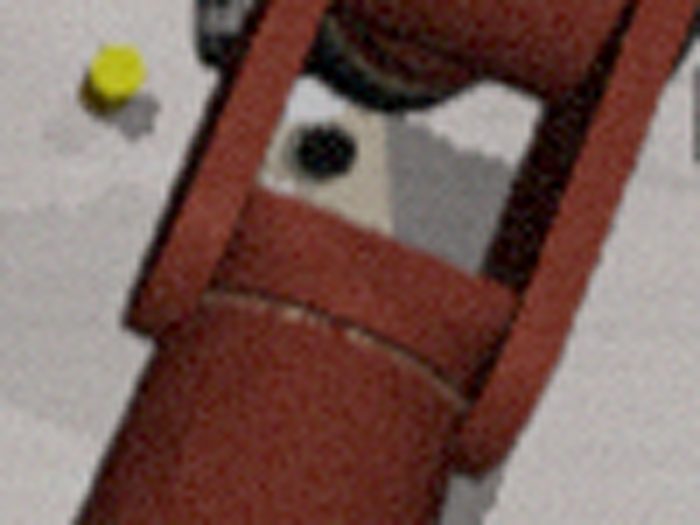

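```bash
python3 - <<'E'
from h import *
d=grab('top')
print(pt(d,270+326/7-.5,152+150/7-.5,.087))
go(.578,-.188,.0635)
E
```

```text
[ 0.57850059 -0.18796844  0.087     ]
t 19.12 pos [ 0.6042 -0.1742  0.1761] units [-0.551 -1.048  4.502] F [-1.3 -0.1 -0.3] open 0.0512
rot units [-0.   -0.    0.02]
```

Call:
step_arm(increments="-0.3 -0.5 0 0 0 0; -0.29 -0.51 0 0 0 0; 0 0 0.75 0 0 0; 0 0 0.75 0 0 0; 0 0 0.75 0 0 0; 0 0 0.75 0 0 0; 0 0 0.75 0 0 0; 0 0 0.75 0 0 0; 0 0 0 0 0 0; 0 0 0 0 0 0; 0 0 0 0 0 0")

```text
t: 20.03
tool_pos: [0.579, -0.1907, 0.0649]
tool_rot: [2.221, 2.22, 0.001]
contact_force: [-0.1, -0.9, 0.3]
opening: 0.051
```

```bash
python3 - <<'E'
from h import *
go(.579,-.189,.063)
o,_=tool();p=o['tool_pos']
d,f=crop('side','cs17.png',260,170,40,9)
print('tip',f(p))
E
```

```text
t 20.03 pos [ 0.579  -0.1907  0.0649] units [ 0.067 -0.002  0.077] F [-0.1 -0.9  0.3] open 0.051
rot units [ 0.01  0.01 -0.  ]
tip [326.7 263.7]
```

View pics/cs17.png

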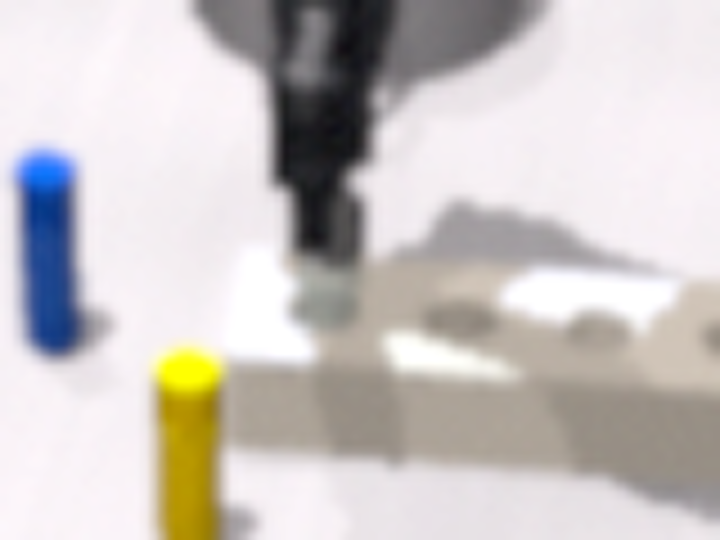

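Call:
step_arm(increments="0 0 0 0 0 0; 0 0 0 0 0 0; 0 0 0 0 0 0; 0 0 0 0 0 0; 0 0 0 0 0 0; 0 0 0 0 0 0", fingers=-1, newtons=80)

```text
t: 20.58
tool_pos: [0.5801, -0.1906, 0.0654]
tool_rot: [2.219, 2.22, 0.002]
contact_force: [-0.1, 0.2, 5.6]
opening: 0.0194
```

Call:
step_arm(increments="0 0 -0.5 0 0 0; 0 0 -1 0 0 0; 0 0 -1 0 0 0; 0.85 -0.5 -0.1 0 0 0; 0.85 -0.5 0 0 0 0; 0.85 -0.5 0 0 0 0; 0.85 -0.5 0 0 0 0; 0.8 0 0.5 0 0 0; 0.8 0 0.8 0 0 0; 0.8 0 0.5 0 0 0; 0.8 0 0 0 0 0; 0 0 0 0 0 0")

```text
t: 21.58
tool_pos: [0.5271, -0.0221, 0.0822]
tool_rot: [-2.215, -2.222, 0.002]
contact_force: [-0.2, -1.0, -0.7]
opening: 0.0192
```

```bash
python3 - <<'E'
from h import *
go(.43,.10,.14)
E
```

```text
t 21.58 pos [ 0.5271 -0.0221  0.0822] units [ 4.899 -3.877 -2.289] F [-0.2 -1.  -0.7] open 0.0192
rot units [-0.04 -0.02  0.03]
```

Call:
step_arm(increments="0.98 -0.5 -0.7 0 0 0; 0.98 -0.85 -0.7 0 0 0; 0.98 -0.85 -0.5 0 0 0; 0.98 -0.85 -0.4 0 0 0; 0.98 -0.85 -0.2 0 0 0; 0.85 0.07 0 0 0 0; 0.85 0.07 0 0 0 0; 0.85 0.07 0 0 0 0; 0.85 0.07 0 0 0 0; 0.85 0.07 0 0 0 0; 0.8 0.07 0 0 0 0; 0 0 0 0 0 0")

```text
t: 22.58
tool_pos: [0.4421, 0.2257, 0.1469]
tool_rot: [-2.218, -2.224, -0.002]
contact_force: [-0.4, -0.3, 0.1]
opening: 0.0194
```

Call:
step_arm(increments="0 0 0 0 0 0; 0 0 0 0 0 0; 0 0 0 0 0 0")

```text
t: 22.83
tool_pos: [0.4419, 0.2228, 0.1462]
tool_rot: [2.222, 2.22, -0.0]
contact_force: [0.0, 0.0, -0.4]
opening: 0.0192
```

```bash
python3 - <<'E'
from h import *
go(.441,.227,.135)
o,_=tool();p=o['tool_pos']
d,f=crop('side','cs18.png',285,270,35,10)
print('foot',f(p-[0,0,.0574]),'C rim',f([.4394,.2223,.069]),f([.4494,.2223,.069]),f([.4394,.2323,.069]))
E
```

```text
t 22.83 pos [0.4419 0.2228 0.1462] units [ 0.169 -0.035  0.449] F [ 0.   0.  -0.4] open 0.0192
rot units [ 0.    0.   -0.01]
foot [333.5 287. ] C rim [338.2 336.3] [297.4 330. ] [333.5 370.3]
```

View pics/cs18.png

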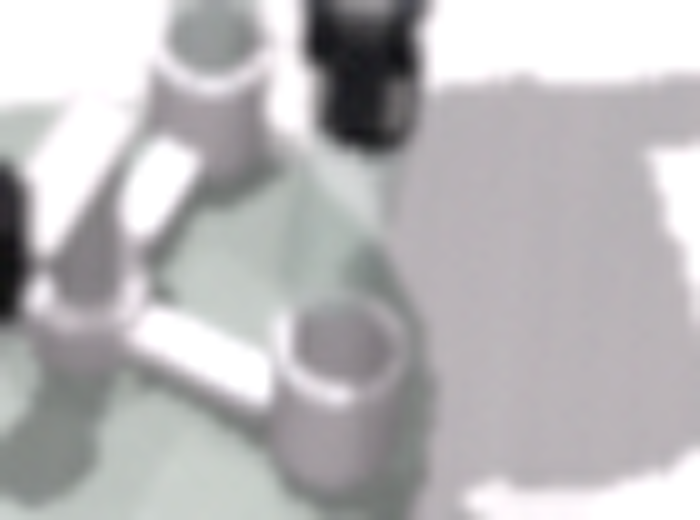

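```bash
python3 - <<'E'
from h import *
d,f=crop('side','cs19.png',280,255,26,14)
d,f=crop('top','ct19.png',190,200,50,7)
E
```

```text
(no output)
```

View pics/cs19.png

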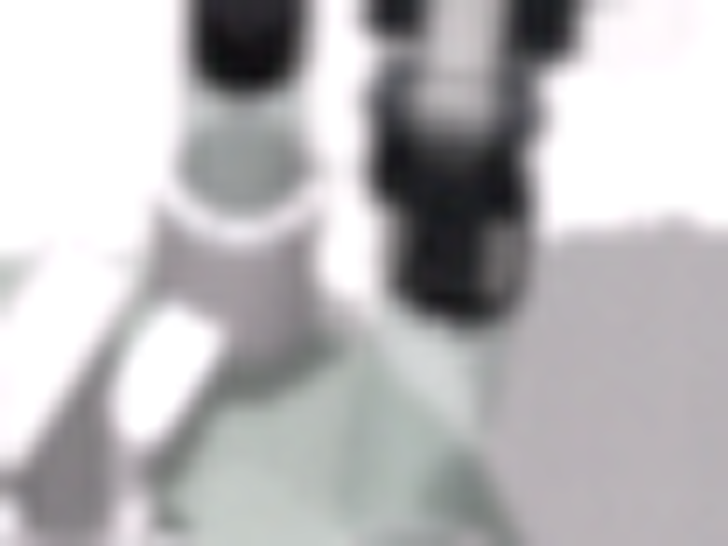

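View pics/ct19.png

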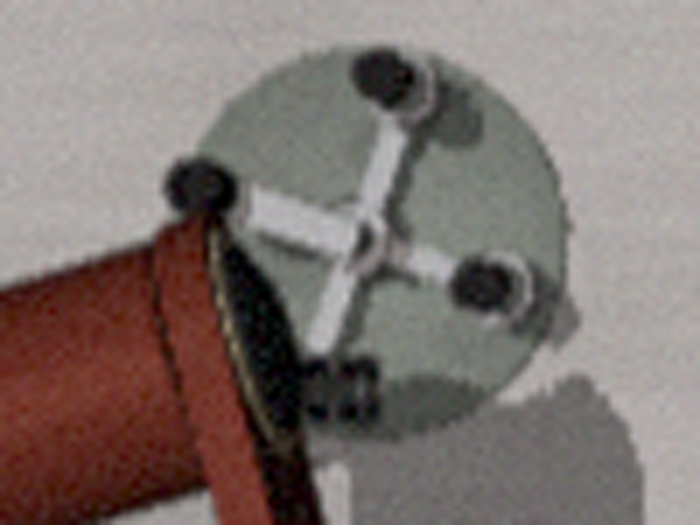

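```bash
python3 - <<'E'
from h import *
acc=sum(grab('side')['pixels'].astype(float) for _ in range(3))/3
i=cv2.cvtColor(np.clip(acc,0,255).astype(np.uint8),cv2.COLOR_RGB2BGR)[240:300,255:335]
i=cv2.resize(i,None,fx=9,fy=9,interpolation=2)
l=cv2.cvtColor(i,cv2.COLOR_BGR2LAB);l[...,0]=cv2.createCLAHE(4,(3,3)).apply(l[...,0])
cv2.imwrite('pics/cs20.png',cv2.cvtColor(l,cv2.COLOR_LAB2BGR))
o,_=tool();d=grab('side');p=o['tool_pos'];g=lambda q:(px(d,q)-[255,240]+.5)*9
print(p,g(p),g(p-[0,0,.0574]),g([.4394,.2223,.069]))
E
```

```text
[0.44183255 0.22326399 0.14614608] [270.5831364  150.58571769] [255.07176447 287.04411174] [259.40735858 329.6796369 ]
```

View pics/cs20.png

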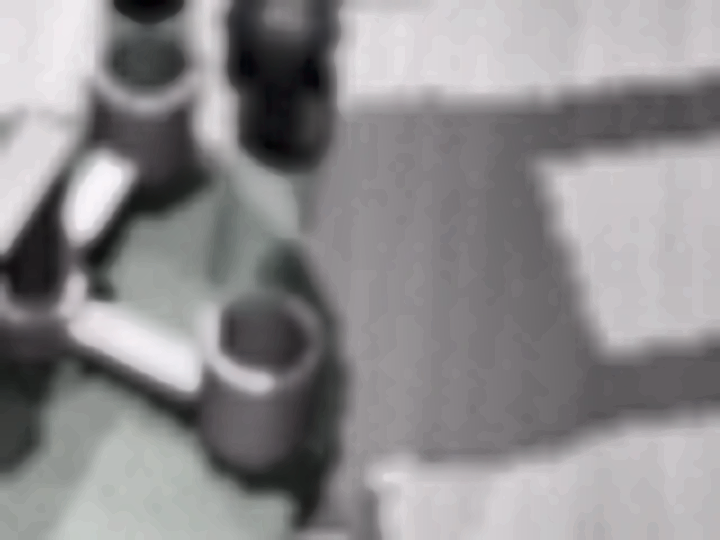

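Call:
step_arm(increments="0.15 -0.06 0.2 0 0 0; 0 0 0.2 0 0 0; 0 0 0 0 0 0; 0 0 0 0 0 0")

```text
t: 23.52
tool_pos: [0.4397, 0.2273, 0.1352]
tool_rot: [-2.22, -2.222, 0.002]
contact_force: [-0.6, 0.2, -0.0]
opening: 0.0188
```

```bash
cat >> h.py <<'E'
def enh(f,u,v,w=80,h=60,s=9):
    acc=sum(grab('side')['pixels'].astype(float) for _ in range(2))/2
    i=cv2.cvtColor(np.clip(acc,0,255).astype(np.uint8),cv2.COLOR_RGB2BGR)[v:v+h,u:u+w]
    i=cv2.resize(i,None,fx=s,fy=s,interpolation=2)
    l=cv2.cvtColor(i,cv2.COLOR_BGR2LAB);l[...,0]=cv2.createCLAHE(4,(3,3)).apply(l[...,0])
    cv2.imwrite('pics/'+f,cv2.cvtColor(l,cv2.COLOR_LAB2BGR))
    d=grab('side');return lambda q:((px(d,q)-[u,v]+.5)*s).round(1)
E
python3 - <<'E'
from h import *
g=enh('cs21.png',255,240)
o,_=tool();p=o['tool_pos']
print(p,g(p),g(p-[0,0,.0574]),g([.4394,.2223,.069]),o['contact_force'])
E
```

```text
[0.44033056 0.2274479  0.13611329] [271.8 189.1] [256.3 323.3] [259.4 329.7] [1.25099457 0.81705675 0.9472189 ]
```

View pics/cs21.png

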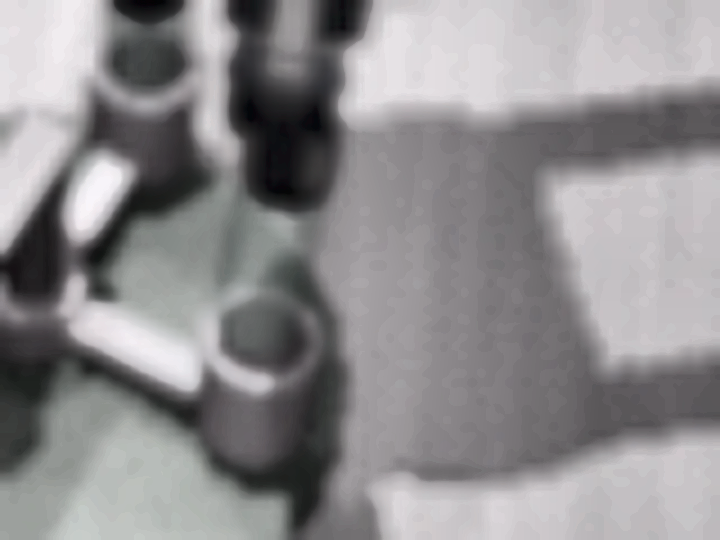

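Call:
step_arm(increments="0 0 0.2 0 0 0; 0 0 0.2 0 0 0; 0 0 0.2 0 0 0; 0 0 0 0 0 0; 0 0 0 0 0 0")

```text
t: 24.08
tool_pos: [0.443, 0.2286, 0.1253]
tool_rot: [2.22, 2.22, 0.01]
contact_force: [-1.3, 0.1, 14.0]
opening: 0.019
```

```bash
python3 - <<'E'
from h import *
go(.441,.227,.135)
o,_=tool();print(o['contact_force'],o['wrist_torque'])
E
```

```text
t 24.08 pos [0.443  0.2286 0.1253] units [-0.061 -0.078 -0.388] F [-1.3  0.1 14. ] open 0.019
rot units [ 0.06 -0.03  0.  ]
[-1.31616884  0.11195963 14.00756729] [0.0749869  0.38879724 0.01548232]
```

Call:
step_arm(increments="0 0 -0.3 0 0 0; 0 0.1 0 0 0 0; 0 0 0 0 0 0; 0 0 0.2 0 0 0; 0 0 0.1 0 0 0; 0 0 0 0 0 0; 0 0 0 0 0 0")

```text
t: 24.67
tool_pos: [0.4453, 0.2284, 0.1253]
tool_rot: [2.22, 2.22, 0.009]
contact_force: [-2.6, -0.8, 18.4]
opening: 0.019
```

```bash
python3 - <<'E'
from h import *
go(.441,.227,.135)
o,_=tool();print(o['contact_force'],o['wrist_torque'])
g=enh('cs22.png',255,240)
E
```

```text
t 24.67 pos [0.4453 0.2284 0.1253] units [-0.054 -0.172 -0.39 ] F [-2.6 -0.8 18.4] open 0.019
rot units [ 0.06 -0.02  0.  ]
[-2.646502   -0.77474699 18.3827408 ] [-0.10747346  0.4896173  -0.00511561]
```

View pics/cs22.png

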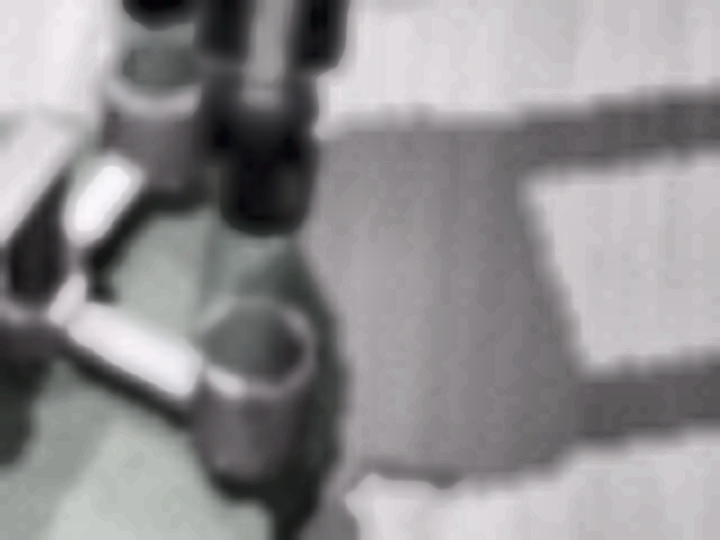

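Call:
step_arm(increments="0 0 -0.3 0 0 0; 0 0 0 0 0 0; 0 0 0 0 0 0; 0 0 0 0 0 0")

```text
t: 25.15
tool_pos: [0.4419, 0.2271, 0.127]
tool_rot: [-2.22, -2.221, 0.003]
contact_force: [0.4, 0.8, 0.2]
opening: 0.0194
```

```bash
python3 - <<'E'
from h import *
go(.441,.227,.135)
o,_=tool();print(o['contact_force'],o['wrist_torque'])
g=enh('cs23.png',260,245,60,50,12)
p=o['tool_pos'];print(g(p-[0,0,.0574]),g(p-[-.01,0,.0574]),g(p-[0,-.01,.0574]))
E
```

```text
t 25.15 pos [0.4419 0.2271 0.127 ] units [-0.003 -0.036 -0.318] F [0.4 0.8 0.2] open 0.0194
rot units [-0.02  0.01  0.  ]
[0.44288371 0.75270113 0.16891998] [-0.04765864  0.03372851 -0.00850381]
[271.2 395.2] [222.1 387.6] [265.4 436.3]
```

View pics/cs23.png

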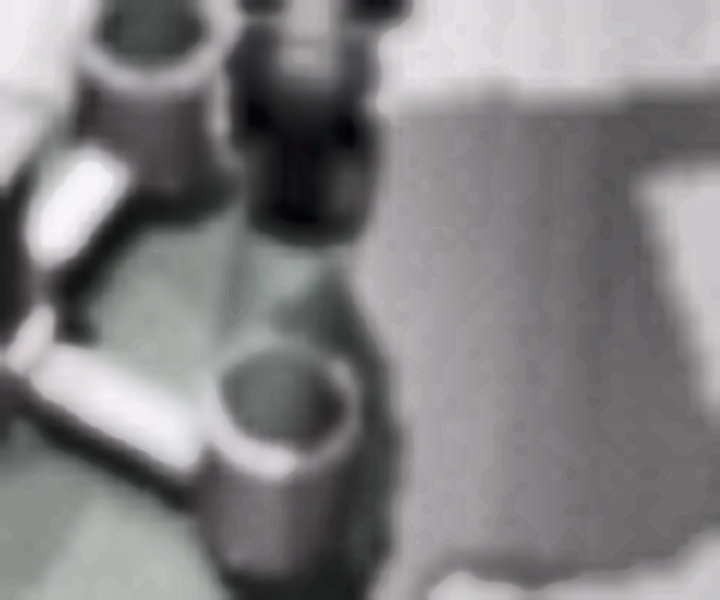

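Call:
step_arm(increments="0.08 -0.06 0 0 0 0; 0 0 0 0 0 0; 0 0 0.15 0 0 0; 0 -0.03 0.1 0 0 0; 0 0 0 0 0 0; 0 0 0 0 0 0")

```text
t: 25.8
tool_pos: [0.4424, 0.23, 0.1252]
tool_rot: [2.22, 2.22, 0.006]
contact_force: [-1.2, -0.4, 9.3]
opening: 0.0191
```

```bash
python3 - <<'E'
from h import *
go(.441,.227,.135)
o,_=tool();print(o['contact_force'],o['wrist_torque'])
g=enh('cs24.png',260,245,60,50,12)
p=o['tool_pos'];print(g(p-[0,0,.0574]))
E
```

```text
t 25.8 pos [0.4424 0.23   0.1252] units [-0.118 -0.053 -0.391] F [-1.2 -0.4  9.3] open 0.0191
rot units [ 0.04 -0.01  0.  ]
[-1.20550504 -0.36501331  9.26437007] [-0.11055678  0.22058281  0.0004685 ]
[266.5 411.9]
```

View pics/cs24.png

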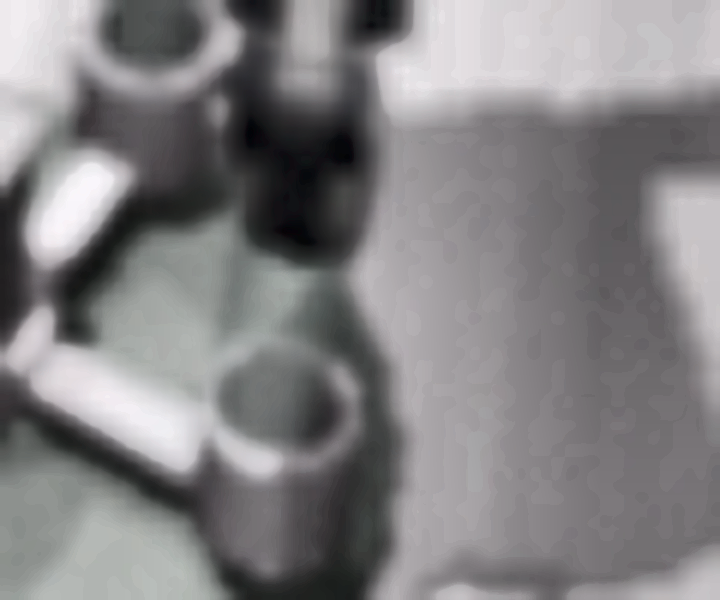

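Call:
step_arm(increments="0 0 -0.2 0 0 0; 0 -0.1 0 0 0 0; 0 0 0 0 0 0; 0 0 0.15 0 0 0; 0 0 0.1 0 0 0; 0 0 0 0 0 0; 0 0 0 0 0 0")

```text
t: 26.53
tool_pos: [0.4377, 0.2289, 0.1203]
tool_rot: [2.221, 2.222, -0.003]
contact_force: [0.2, -2.3, 0.2]
opening: 0.0192
```

```bash
cat >> h.py <<'E'
def con():
    o,_=tool();F=o['contact_force'];t=o['wrist_torque']
    for L in(.27,.3): print('pos',o['tool_pos'].round(4),'F',F.round(1),'contact x,y mm',round((-L*F[0]-t[1])/F[2]*1e3,1),round((t[0]-L*F[1])/F[2]*1e3,1))
E
python3 -c "
from h import *
con()"
```

```text
pos [0.4377 0.2289 0.1203] F [ 0.2 -2.3  0.2] contact x,y mm 275.8 590.7
pos [0.4377 0.2289 0.1203] F [ 0.2 -2.3  0.2] contact x,y mm 245.8 868.3
```

Call:
step_arm(increments="-0.04 0 0.25 0 0 0; 0 0 0.25 0 0 0; 0 0 0.25 0 0 0; 0 0 0.25 0 0 0; 0 0 0 0 0 0; 0 0 0 0 0 0")

```text
t: 27.03
tool_pos: [0.4398, 0.2286, 0.097]
tool_rot: [2.22, 2.22, 0.005]
contact_force: [3.6, -0.8, 4.3]
opening: 0.0191
```

Call:
step_arm(increments="0 -0.04 0.15 0 0 0; 0 0 0 0 0 0; 0 0 0 0 0 0")

```text
t: 27.28
tool_pos: [0.4405, 0.2294, 0.0965]
tool_rot: [2.218, 2.219, 0.011]
contact_force: [0.5, -0.9, 15.8]
opening: 0.0189
```

Call:
step_arm(increments="0 0 0 0 0 0; 0 0 0 0 0 0; 0 0 0 0 0 0; 0 0 0 0 0 0", fingers=0.2)

```text
t: 27.62
tool_pos: [0.4359, 0.2283, 0.0909]
tool_rot: [-2.22, -2.221, 0.003]
contact_force: [-0.6, 0.9, -0.2]
opening: 0.0513
```

Call:
step_arm(increments="0 0 -1 0 0 0; 0 0 -1 0 0 0; 0 0 -1 0 0 0; -1 -0.6 -0.4 0 0 0; -1 -0.6 0 0 0 0; -1 -0.6 0 0 0 0; 0 0 0 0 0 0")

```text
t: 28.2
tool_pos: [0.3898, 0.1511, 0.1761]
tool_rot: [-2.223, -2.219, 0.004]
contact_force: [-0.6, 0.8, -0.4]
opening: 0.0509
```

```bash
python3 - <<'E'
from h import *
go(.441,.227,.135)
d,f=crop('side','cs25.png',265,260,45,8)
d,f=crop('top','ct25.png',190,195,50,7)
E
```

```text
t 28.2 pos [0.3898 0.1511 0.1761] units [3.044 2.045 1.638] F [-0.6  0.8 -0.4] open 0.0509
rot units [-0.02  0.01 -0.02]
```

View pics/cs25.png

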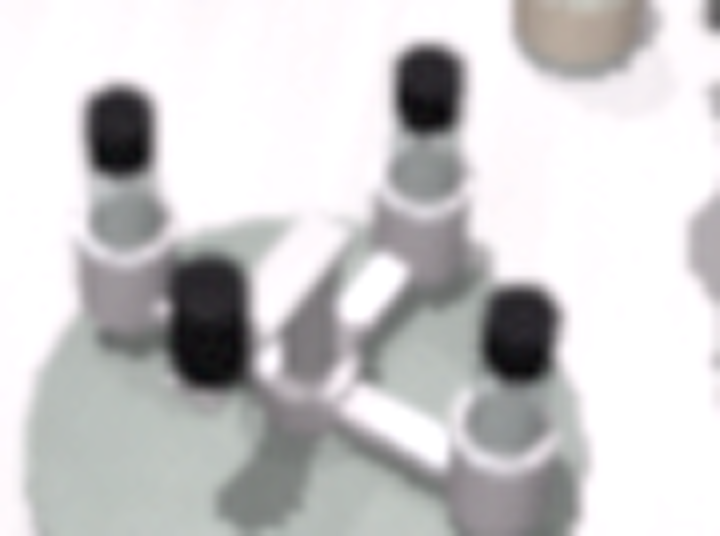

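View pics/ct25.png

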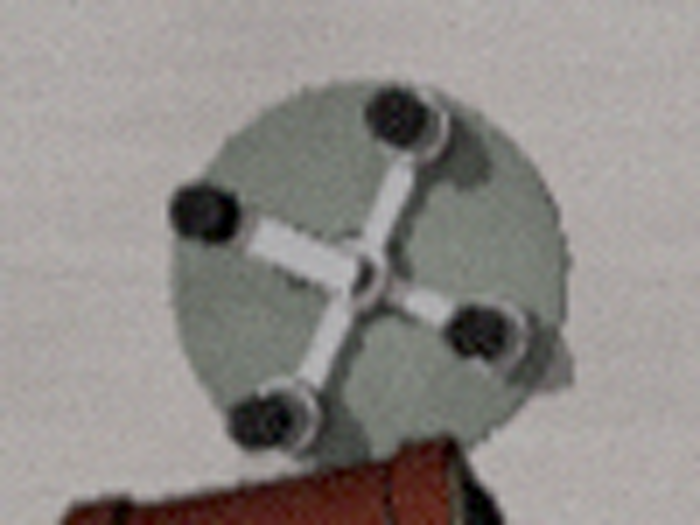

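```bash
python3 - <<'E'
from h import *
d=grab('top')
c=np.array([.5058,.2002])
f=lambda x,y:(140+(x+.5)/7-.5,157+(y+.5)/7-.5)
k=pt(d,*f(206,213),.13)[:2]-c;print('knob',k,np.linalg.norm(k),np.degrees(np.arctan2(k[1],k[0])))
cc=pt(d,*f(365,278),.108);print('post',cc)
for x,y in[(402,117),(482,333),(265,418)]:
    k=pt(d,*f(x,y),.113)[:2]-c;print(k,np.linalg.norm(k),np.degrees(np.arctan2(k[1],k[0])))
go(.4965,.2585,.176)
E
```

```text
knob [0.02236955 0.05208754] 0.056687813570008704 66.75837855294088
post [0.50229704 0.18859976 0.108     ]
[ 0.06530491 -0.02686694] 0.0706156072772793 -22.362642028438348
[-0.02663844 -0.06247728] 0.06791919874559615 -113.09194451122326
[-0.06353241  0.02885034] 0.06977613420223296 155.57699537256926
t 28.35 pos [0.3918 0.1535 0.1768] units [4.201 4.185 0.031] F [0.1 0.4 0.5] open 0.051
rot units [-0.01 -0.   -0.  ]
```

Call:
step_arm(increments="0.84 0.84 0 0 0 0; 0.84 0.84 0 0 0 0; 0.84 0.84 0 0 0 0; 0.84 0.84 0 0 0 0; 0.84 0.84 0 0 0 0; 0 0 0 0 0 0; 0 0 0 0 0 0", fingers=-1, newtons=40)

```text
t: 28.93
tool_pos: [0.4973, 0.2599, 0.1758]
tool_rot: [-2.218, -2.223, 0.004]
contact_force: [-1.5, 0.1, 0.1]
opening: 0.0
```

```bash
python3 - <<'E'
from h import *
go(.4975,.2587,.118)
o,_=tool()
d,f=crop('side','cs26.png',265,260,45,8);print(f(o['tool_pos']))
E
```

```text
t 28.93 pos [0.4973 0.2599 0.1758] units [-0.047  0.015  2.311] F [-1.5  0.1  0.1] open 0.0
rot units [-0.03  0.01  0.02]
[310.5 252. ]
```

View pics/cs26.png

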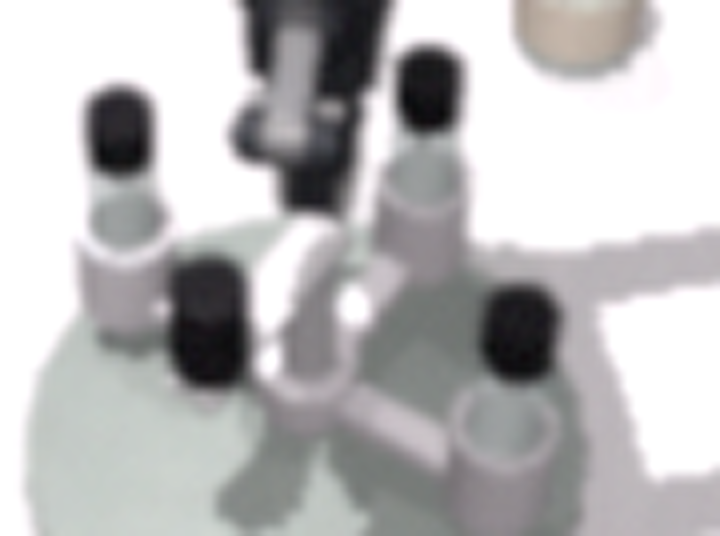

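Call:
step_arm(increments="-0.04 0 0.8 0 0 0; 0 0 0.8 0 0 0; 0 0 0.7 0 0 0; 0 0 0 0 0 0; 0 0 0 0 0 0")

```text
t: 29.4
tool_pos: [0.4957, 0.2568, 0.1189]
tool_rot: [-2.221, -2.221, 0.004]
contact_force: [0.6, 1.4, 0.7]
opening: -0.0002
```

```bash
python3 - <<'E'
from h import *
o,_=tool()
d,f=crop('side','cs27.png',265,260,45,8);print(f(o['tool_pos']))
c=np.array([.507,.2045]);
P=lambda k:.055*np.array([np.cos(np.radians(100-10*k)),np.sin(np.radians(100-10*k))])
for k in range(36):
    v=(P(k+1)-P(k))/.025;print('%.2f %.2f 0 0 0 0;'%(v[1],v[0]),end=' ' if k%12<11 else '\n')
E
```

```text
[313.1 369.7]
0.03 0.38 0 0 0 0; -0.03 0.38 0 0 0 0; -0.10 0.37 0 0 0 0; -0.16 0.35 0 0 0 0; -0.22 0.31 0 0 0 0; -0.27 0.27 0 0 0 0; -0.31 0.22 0 0 0 0; -0.35 0.16 0 0 0 0; -0.37 0.10 0 0 0 0; -0.38 0.03 0 0 0 0; -0.38 -0.03 0 0 0 0; -0.37 -0.10 0 0 0 0;
-0.35 -0.16 0 0 0 0; -0.31 -0.22 0 0 0 0; -0.27 -0.27 0 0 0 0; -0.22 -0.31 0 0 0 0; -0.16 -0.35 0 0 0 0; -0.10 -0.37 0 0 0 0; -0.03 -0.38 0 0 0 0; 0.03 -0.38 0 0 0 0; 0.10 -0.37 0 0 0 0; 0.16 -0.35 0 0 0 0; 0.22 -0.31 0 0 0 0; 0.27 -0.27 0 0 0 0;
0.31 -0.22 0 0 0 0; 0.35 -0.16 0 0 0 0; 0.37 -0.10 0 0 0 0; 0.38 -0.03 0 0 0 0; 0.38 0.03 0 0 0 0; 0.37 0.10 0 0 0 0; 0.35 0.16 0 0 0 0; 0.31 0.22 0 0 0 0; 0.27 0.27 0 0 0 0; 0.22 0.31 0 0 0 0; 0.16 0.35 0 0 0 0; 0.10 0.37 0 0 0 0;
```

View pics/cs27.png

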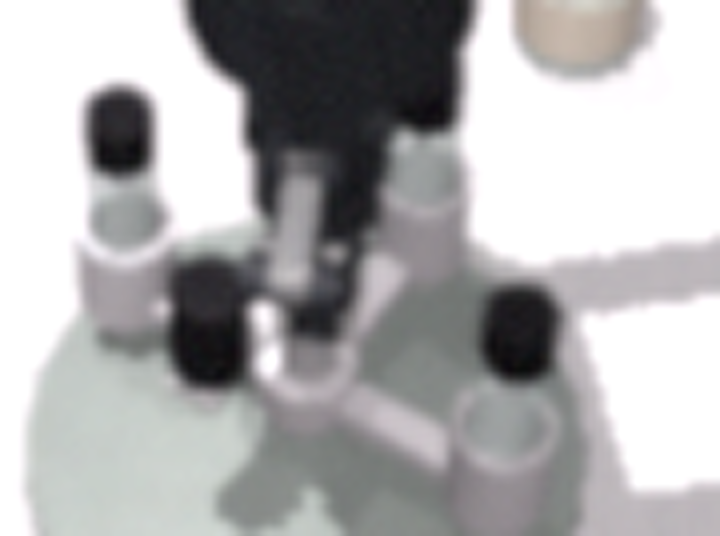

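Call:
step_arm(increments="0.12 0 0 0 0 0; 0.03 0.38 0 0 0 0; -0.03 0.38 0 0 0 0; -0.10 0.37 0 0 0 0; 0 0 0 0 0 0")

```text
t: 29.87
tool_pos: [0.5281, 0.2577, 0.1209]
tool_rot: [2.221, 2.219, 0.004]
contact_force: [0.4, -0.7, 0.2]
opening: -0.0
```

```bash
python3 - <<'E'
from h import *
o,_=tool();print(o['tool_pos'],o['contact_force'])
d,f=crop('side','cs28.png',265,260,45,8);print(f(o['tool_pos']))
E
```

```text
[0.52810723 0.25769272 0.12087923] [ 0.38409945 -0.68597219  0.18202531]
[201.3 351. ]
```

View pics/cs28.png

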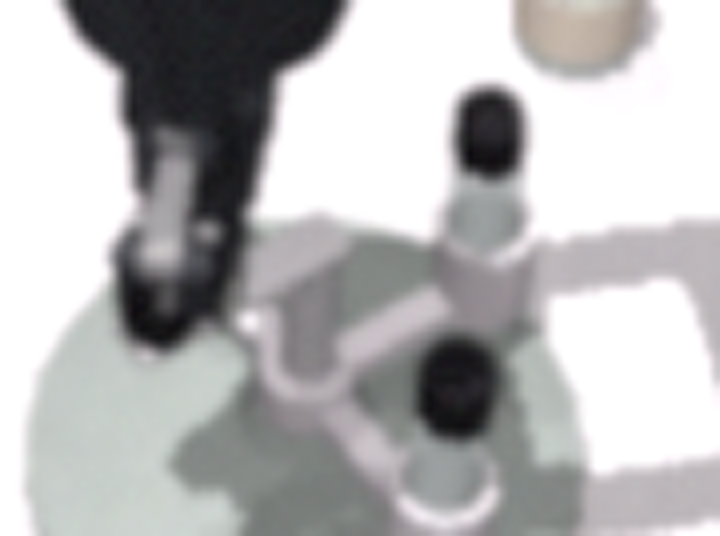

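Call:
step_arm(increments="-0.16 0.35 0 0 0 0; -0.22 0.31 0 0 0 0; -0.27 0.27 0 0 0 0; -0.31 0.22 0 0 0 0; -0.35 0.16 0 0 0 0; -0.37 0.10 0 0 0 0; -0.38 0.03 0 0 0 0; -0.38 -0.03 0 0 0 0; -0.37 -0.10 0 0 0 0; -0.35 -0.16 0 0 0 0; -0.31 -0.22 0 0 0 0; -0.27 -0.27 0 0 0 0")

```text
t: 30.92
tool_pos: [0.5402, 0.1665, 0.1195]
tool_rot: [-2.217, -2.216, -0.005]
contact_force: [-0.3, 9.9, -3.9]
opening: -0.0002
```

```bash
python3 - <<'E'
from h import *
o,_=tool();print(o['tool_pos'],o['contact_force'])
d,f=crop('side','cs29.png',265,260,45,8);print(f(o['tool_pos']))
E
```

```text
[0.54018906 0.16648126 0.11949755] [-0.32451792  9.93457008 -3.91162524]
[220.1 111.2]
```

View pics/cs29.png

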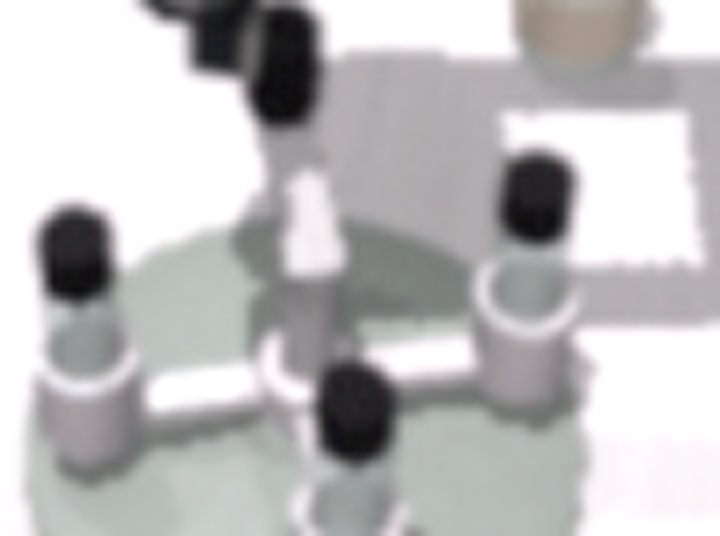

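Call:
step_arm(increments="-0.22 -0.31 0 0 0 0; -0.16 -0.35 0 0 0 0; -0.10 -0.37 0 0 0 0; -0.03 -0.38 0 0 0 0; 0.03 -0.38 0 0 0 0; 0.10 -0.37 0 0 0 0; 0.16 -0.35 0 0 0 0; 0.22 -0.31 0 0 0 0; 0.27 -0.27 0 0 0 0; 0.31 -0.22 0 0 0 0; 0.35 -0.16 0 0 0 0; 0.37 -0.10 0 0 0 0")

```text
t: 31.97
tool_pos: [0.4548, 0.196, 0.1237]
tool_rot: [2.216, 2.216, 0.005]
contact_force: [3.1, -3.5, 12.4]
opening: -0.0
```

```bash
python3 - <<'E'
from h import *
o,_=tool();print(o['tool_pos'],o['contact_force'])
d,f=crop('side','cs30.png',265,260,45,8);print(f(o['tool_pos']))
E
```

```text
[0.45476735 0.19596434 0.12366227] [ 3.10359619 -3.54558611 12.42500842]
[482.3 215.9]
```

View pics/cs30.png

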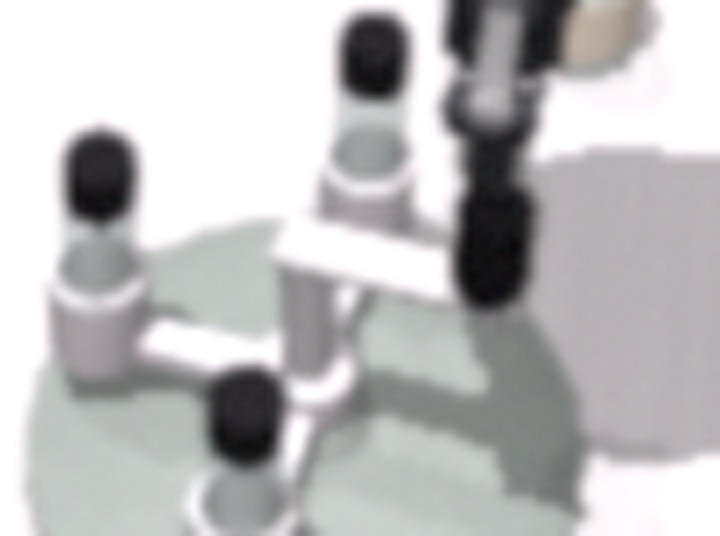

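Call:
step_arm(increments="0.38 -0.03 0 0 0 0; 0.38 0.03 0 0 0 0; 0.37 0.10 0 0 0 0; 0.35 0.16 0 0 0 0; 0.31 0.22 0 0 0 0; 0.27 0.27 0 0 0 0; 0.22 0.31 0 0 0 0; 0.16 0.35 0 0 0 0; 0.10 0.37 0 0 0 0; 0.03 0.38 0 0 0 0; -0.03 0.38 0 0 0 0; -0.10 0.37 0 0 0 0")

```text
t: 33.02
tool_pos: [0.5263, 0.2581, 0.1238]
tool_rot: [2.219, 2.221, 0.003]
contact_force: [-4.0, 0.1, 15.7]
opening: 0.0003
```

```bash
python3 - <<'E'
from h import *
o,_=tool();print(o['tool_pos'],o['contact_force'])
d,f=crop('side','cs31.png',265,260,45,8);print(f(o['tool_pos']))
E
```

```text
[0.52632465 0.25806587 0.12375051] [-4.03714461  0.14409685 15.7106762 ]
[207.2 346.9]
```

View pics/cs31.png

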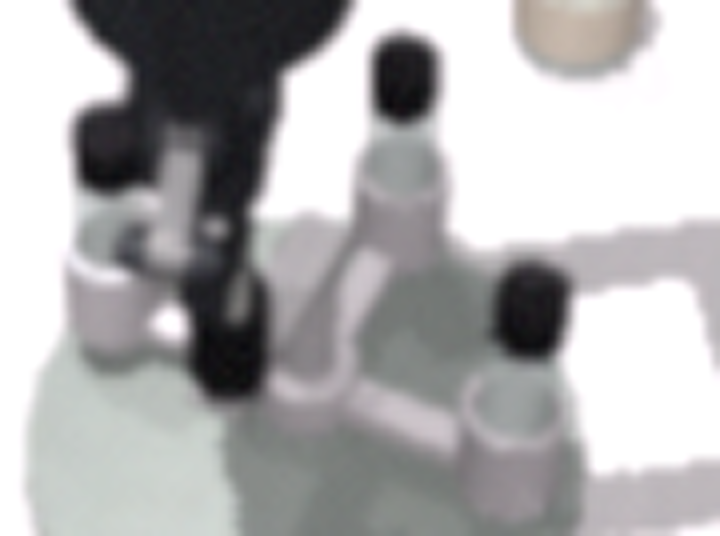

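```bash
python3 - <<'E'
from h import *
g=enh('cs32.png',235,230,60,55,12)
d,f=crop('top','ct32.png',190,195,50,7)
E
```

```text
(no output)
```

View pics/cs32.png

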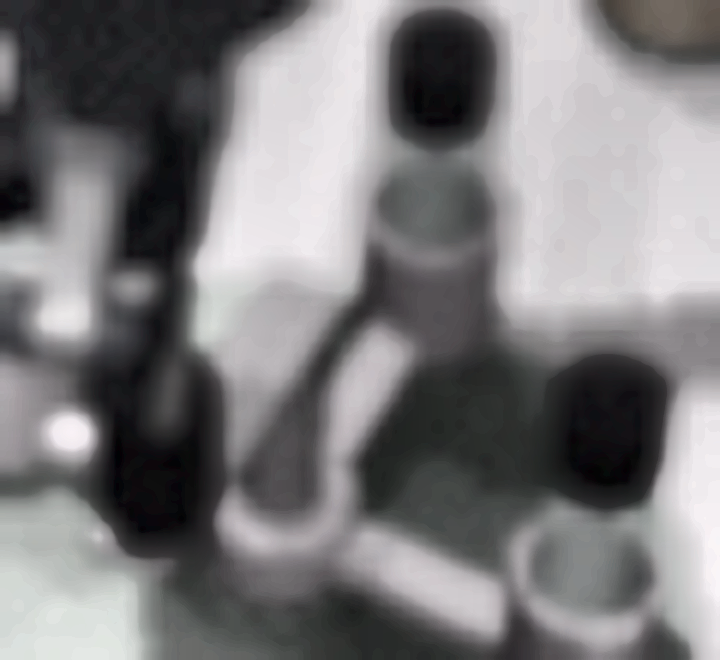

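View pics/ct32.png

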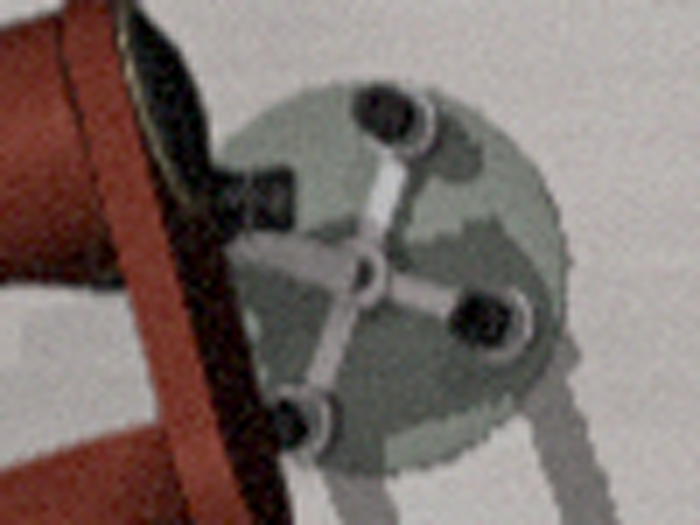

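```bash
python3 - <<'E'
from h import *
s=grab('side');t=grab('top')
for z in(.11,.12,.13,.14,.15):
    print(z,pt(s,248.3,265.3,z)[:2].round(4),pt(t,140+265/7-.5,157+195/7-.5,z)[:2].round(4))
for a in (60,65,70,75,80):
    k=np.array([.5058+.055*np.cos(np.radians(a)),.2002+.055*np.sin(np.radians(a)),.146]);q=px(s,k);r=px(t,k)
    print(a,((q-[235,230]+.5)*12).round(),((r-[140,157]+.5)*7).round())
go(.5,.2,.1)
E
```

```text
0.11 [0.5236 0.2367] [0.5375 0.2318]
0.12 [0.5222 0.2442] [0.5369 0.2299]
0.13 [0.5208 0.2517] [0.5362 0.228 ]
0.14 [0.5194 0.2591] [0.5355 0.2261]
0.15 [0.5181 0.2666] [0.5349 0.2241]
60 [105. 351.] [209. 199.]
65 [125. 364.] [204. 209.]
70 [146. 375.] [199. 220.]
75 [168. 385.] [195. 231.]
80 [192. 393.] [193. 242.]
t 33.37 pos [0.5278 0.2575 0.1238] units [-2.302 -1.12   0.945] F [ 2.9 -0.2 11.4] open 0.0002
rot units [0.07 0.   0.  ]
```

Call:
step_arm(increments="0 0 -0.8 0 0 0; 0 0 -0.8 0 0 0; 0 -0.8 0 0 0 0; 0 -0.75 0 0 0 0; 0 0 0 0 0 0; 0 0 0 0 0 0")

```text
t: 33.87
tool_pos: [0.4851, 0.257, 0.1591]
tool_rot: [2.22, 2.222, -0.004]
contact_force: [0.4, 0.1, 0.9]
opening: -0.0002
```

```bash
python3 - <<'E'
from h import *
go(.490,.2588,.098)
o,_=tool()
d,f=crop('side','cs33.png',265,260,45,8);print(f(o['tool_pos']),f(o['tool_pos']+[0,0,.018]))
E
```

```text
t 33.87 pos [0.4851 0.257  0.1591] units [0.075 0.198 2.445] F [0.4 0.1 0.9] open -0.0002
rot units [-0.01  0.02  0.01]
[354.2 288.3] [356.4 247.1]
```

View pics/cs33.png

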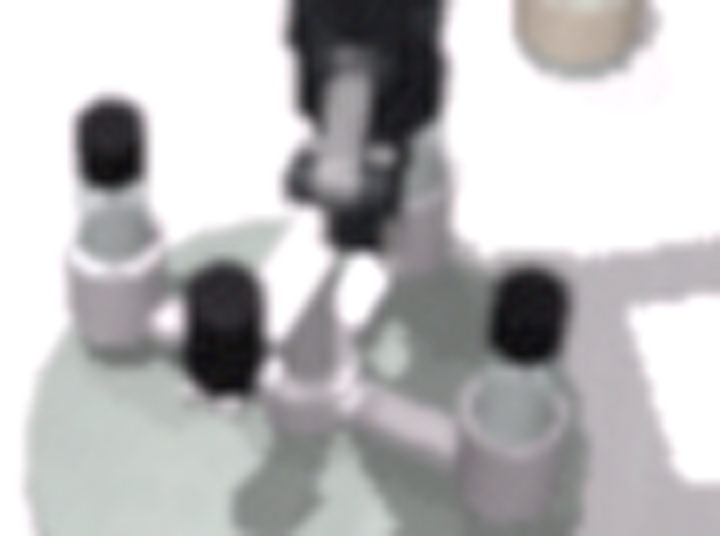

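Call:
step_arm(increments="0.07 0.12 0.8 0 0 0; 0 0 0.8 0 0 0; 0 0 0.85 0 0 0; 0 0 0 0 0 0; 0 0 0 0 0 0")

```text
t: 34.33
tool_pos: [0.4886, 0.2588, 0.0969]
tool_rot: [-2.221, -2.22, 0.006]
contact_force: [-0.9, -0.7, 0.6]
opening: -0.0
```

```bash
python3 - <<'E'
from h import *
go(.490,.2588,.098)
o,_=tool()
d,f=crop('side','cs34.png',265,260,45,8);print(f(o['tool_pos']),f(o['tool_pos']+[0,0,.018]))
p=o['tool_pos'][:2]-[.507,.2065];print(np.linalg.norm(p),np.degrees(np.arctan2(p[1],p[0])))
E
```

```text
t 34.33 pos [0.4886 0.2588 0.0969] units [-0.001  0.054 -0.043] F [-0.9 -0.7  0.6] open -0.0
rot units [-0.04  0.02 -0.  ]
[334.2 424.9] [336.  387.7]
0.055455306404583855 109.33083552050265
```

View pics/cs34.png

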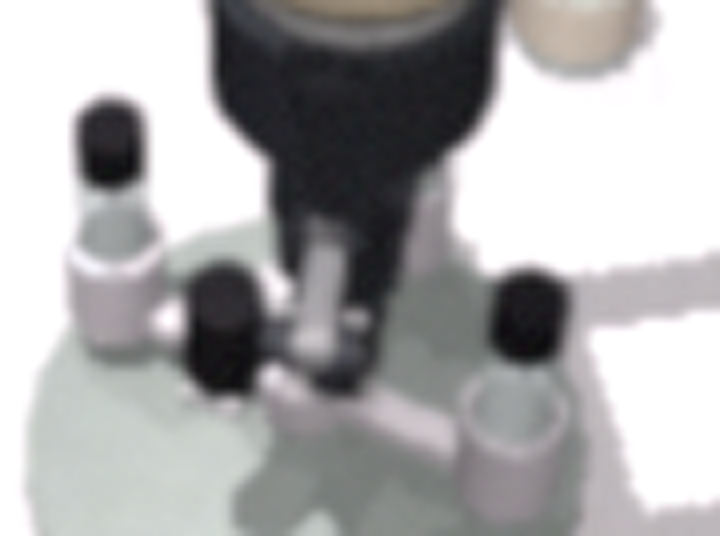

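Call:
step_arm(increments="0.10 0.37 0 0 0 0; 0.03 0.38 0 0 0 0; -0.03 0.38 0 0 0 0; -0.10 0.37 0 0 0 0; -0.16 0.35 0 0 0 0; -0.22 0.31 0 0 0 0; 0 0 0 0 0 0")

```text
t: 34.97
tool_pos: [0.5462, 0.2492, 0.0991]
tool_rot: [2.221, 2.219, 0.004]
contact_force: [-0.1, 0.2, -0.0]
opening: -0.0
```

```bash
python3 - <<'E'
from h import *
go(.490,.2588,.098)
d,f=crop('side','cs35.png',265,260,45,8)
E
```

```text
t 34.97 pos [0.5462 0.2492 0.0991] units [ 0.383 -2.247  0.037] F [-0.1  0.2 -0. ] open -0.0
rot units [ 0.03 -0.   -0.01]
```

View pics/cs35.png

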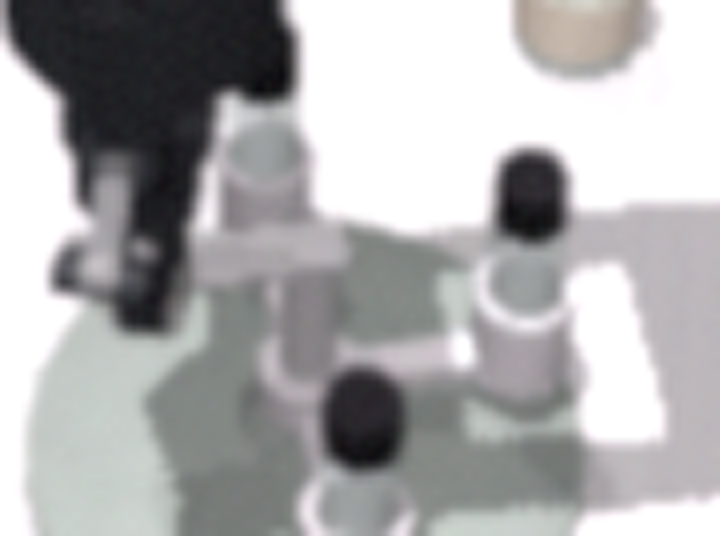

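Call:
step_arm(increments="-0.27 0.27 0 0 0 0; -0.31 0.22 0 0 0 0; -0.35 0.16 0 0 0 0; -0.37 0.10 0 0 0 0; -0.38 0.03 0 0 0 0; -0.38 -0.03 0 0 0 0; -0.37 -0.10 0 0 0 0; -0.35 -0.16 0 0 0 0; -0.31 -0.22 0 0 0 0; -0.27 -0.27 0 0 0 0; -0.22 -0.31 0 0 0 0; -0.16 -0.35 0 0 0 0")

```text
t: 36.02
tool_pos: [0.527, 0.1562, 0.099]
tool_rot: [2.221, 2.22, 0.003]
contact_force: [2.7, 3.2, -1.2]
opening: 0.0004
```

```bash
python3 - <<'E'
from h import *
go(.490,.2588,.098)
d,f=crop('side','cs36.png',265,260,45,8)
E
```

```text
t 36.02 pos [0.527  0.1562 0.099 ] units [ 4.106 -1.479  0.04 ] F [ 2.7  3.2 -1.2] open 0.0004
rot units [ 0.02 -0.01 -0.  ]
```

View pics/cs36.png

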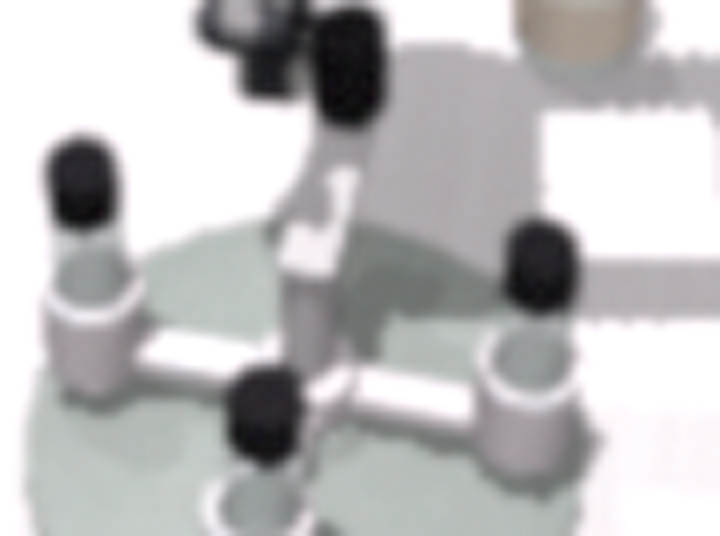

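Good contact. Continue.

Call:
step_arm(increments="-0.10 -0.37 0 0 0 0; -0.03 -0.38 0 0 0 0; 0.03 -0.38 0 0 0 0; 0.10 -0.37 0 0 0 0; 0.16 -0.35 0 0 0 0; 0.22 -0.31 0 0 0 0; 0.27 -0.27 0 0 0 0; 0.31 -0.22 0 0 0 0; 0.35 -0.16 0 0 0 0; 0.37 -0.10 0 0 0 0")

```text
t: 36.9
tool_pos: [0.4547, 0.1976, 0.0996]
tool_rot: [2.218, 2.219, -0.001]
contact_force: [2.9, -5.4, 1.2]
opening: -0.0004
```

```bash
python3 - <<'E'
from h import *
go(.490,.2588,.098)
d,f=crop('side','cs37.png',265,260,45,8)
E
```

```text
t 36.9 pos [0.4547 0.1976 0.0996] units [2.45  1.411 0.06 ] F [ 2.9 -5.4  1.2] open -0.0004
rot units [0.03 0.03 0.  ]
```

View pics/cs37.png

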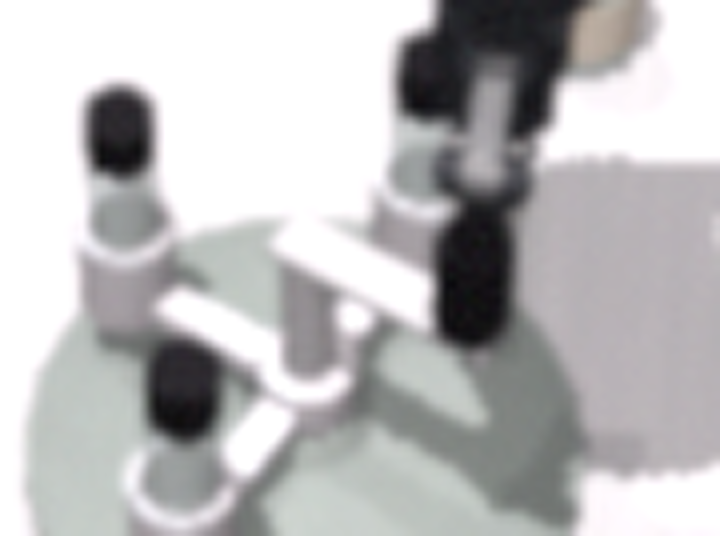

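Call:
step_arm(increments="0.38 -0.03 0 0 0 0; 0.38 0.03 0 0 0 0; 0.37 0.10 0 0 0 0; 0.35 0.16 0 0 0 0; 0.31 0.22 0 0 0 0; 0.27 0.27 0 0 0 0; 0.22 0.31 0 0 0 0; 0.16 0.35 0 0 0 0; 0.10 0.37 0 0 0 0; 0.03 0.38 0 0 0 0; -0.03 0.38 0 0 0 0; -0.10 0.37 0 0 0 0")

```text
t: 37.95
tool_pos: [0.5276, 0.2596, 0.0985]
tool_rot: [-2.221, -2.221, 0.002]
contact_force: [-5.1, -1.0, 0.1]
opening: -0.0002
```

```bash
python3 - <<'E'
from h import *
go(.490,.2588,.098)
d,f=crop('side','cs38.png',265,260,45,8)
E
```

```text
t 37.95 pos [0.5276 0.2596 0.0985] units [-0.032 -1.505  0.022] F [-5.1 -1.   0.1] open -0.0002
rot units [-0.01  0.    0.  ]
```

View pics/cs38.png

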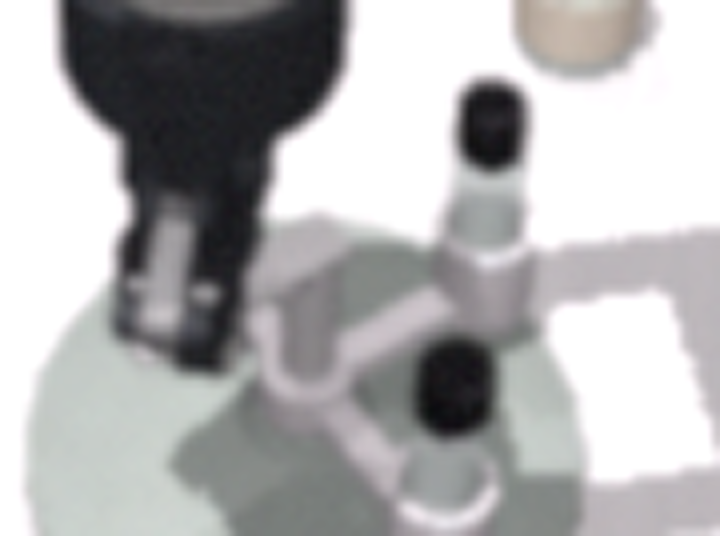

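Call:
step_arm(increments="0 -0.4 0 0 0 0; 0 0 -1 0 0 0; 0 0 -1 0 0 0; 0 0 -1 0 0 0; -0.3 -1 -0.3 0 0 0; -0.5 -1 0 0 0 0; -0.5 -1 0 0 0 0; -1 -1 0 0 0 0; -1 -1 0 0 0 0; -1 0 0 0 0 0; -1 0 0 0 0 0; 0 0 0 0 0 0", fingers=0.2)

```text
t: 39.0
tool_pos: [0.392, 0.1247, 0.1816]
tool_rot: [2.223, 2.215, 0.003]
contact_force: [0.2, 0.1, 2.0]
opening: 0.0509
```

```bash
python3 - <<'E'
from h import *
go(.490,.2588,.098)
d,f=crop('top','ct38.png',190,195,50,7)
d,f=crop('side','cs39.png',265,260,45,8)
d,f=crop('top','ct39.png',315,190,50,7)
d,f=crop('side','cs40.png',270,170,60,6)
E
```

```text
t 39.0 pos [0.392  0.1247 0.1816] units [5.38  3.89  3.355] F [0.2 0.1 2. ] open 0.0509
rot units [ 0.04  0.01 -0.03]
```

View pics/ct38.png

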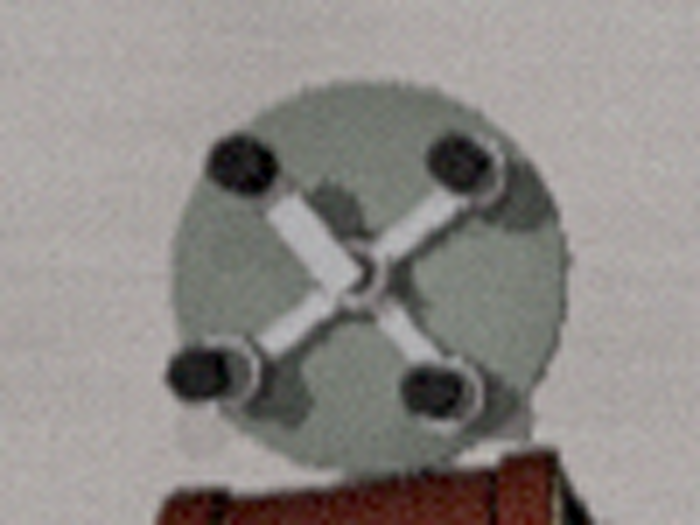

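View pics/cs39.png

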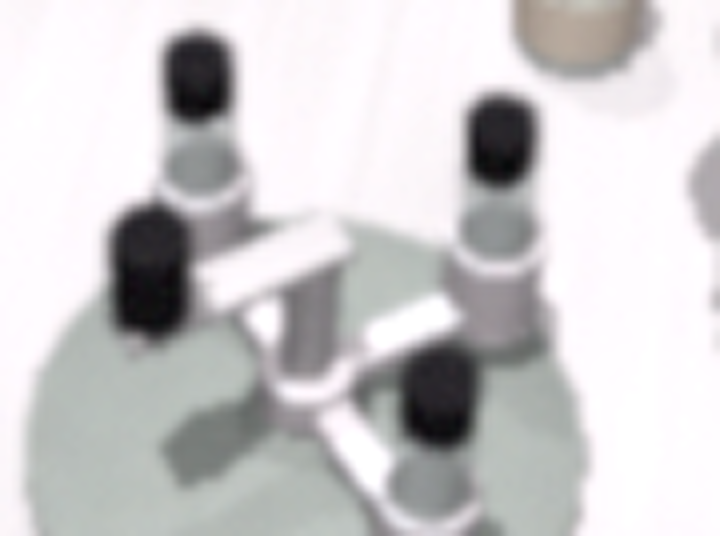

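View pics/ct39.png

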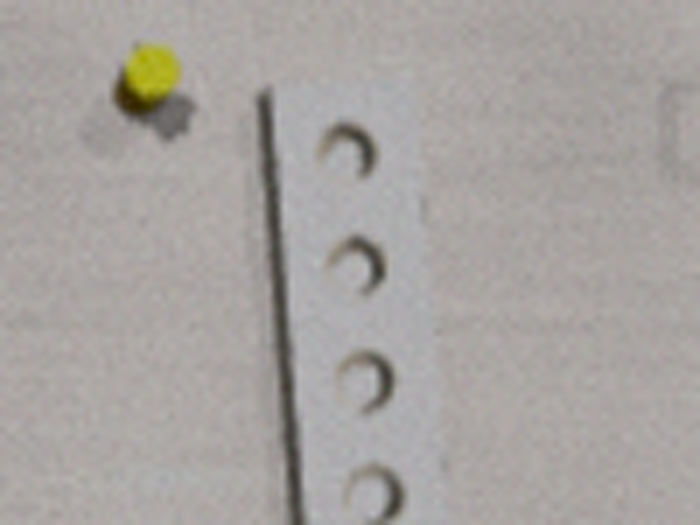

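View pics/cs40.png

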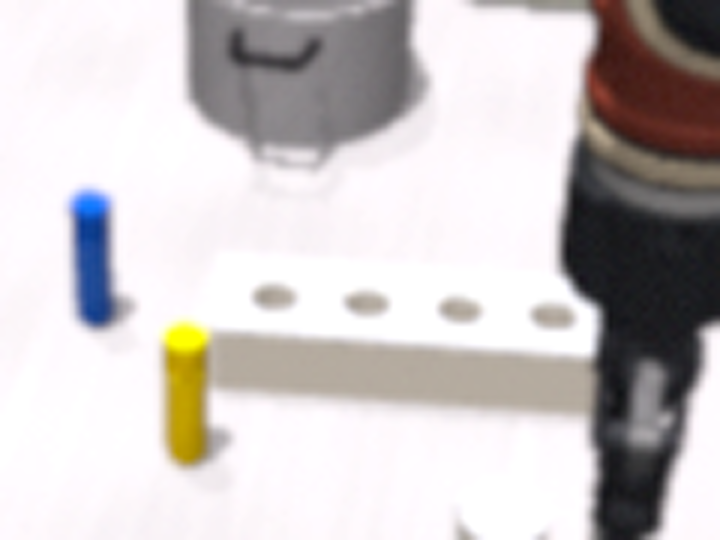

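```bash
python3 - <<'E'
from h import *
d=grab('top')
c=np.array([.5058,.2002])
f=lambda x,y:(140+(x+.5)/7-.5,157+(y+.5)/7-.5)
k=pt(d,*f(242,164),.13)[:2]-c;print('knob',np.degrees(np.arctan2(k[1],k[0])),np.linalg.norm(k))
A=[]
for n,x,y,o in[('a',460,158,90),('b',440,388,180),('c',203,373,270)]:
    k=pt(d,*f(x,y),.113)[:2]-c;a=np.degrees(np.arctan2(k[1],k[0]));print(n,(k+c).round(4),a+o,np.linalg.norm(k));A.append((a+o)%360)
th=np.mean(A);print('theta',th)
for o in(90,180,270):
    a=np.radians(th-o);print(o,(c+.07*np.array([np.cos(a),np.sin(a)])).round(4))
g=lambda x,y:(265+(x+.5)/7-.5,152+(y+.5)/7-.5)
H=np.array([pt(d,*g(x,y),.045)[:2] for x,y in[(348,153),(357,267),(366,381),(375,495)]]);print(H.round(4),np.linalg.norm(np.diff(H,axis=0),axis=1))
s=grab('side')
h=lambda x,y:(210+(x+.5)/6-.5,125+(y+.5)/6-.5)
for x,y in[(273,297),(366,303),(459,309),(552,315)]:print('side',pt(s,*h(x,y),.045)[:2].round(4))
E
```

```text
knob 40.957252936236735 0.05714445920697959
a [0.5538 0.1483] 42.75906920284663 0.07067731161884006
b [0.4556 0.1552] 41.91383220601992 0.06741747268302999
c [0.4611 0.2557] 398.85504546222023 0.07124563456736638
theta 41.17598229036226
90 [0.5519 0.1475]
180 [0.4531 0.1541]
270 [0.4597 0.2529]
[[ 0.581  -0.189 ]
 [ 0.5292 -0.1931]
 [ 0.4776 -0.1973]
 [ 0.4262 -0.2014]] [0.05199152 0.05175486 0.05151982]
side [ 0.5805 -0.1872]
side [ 0.5285 -0.192 ]
side [ 0.4768 -0.1968]
side [ 0.4253 -0.2015]
```

Call:
step_arm(increments="0.5 0.8 0 0 0 0; 0.5 0.85 0 0 0 0; 0.35 0.83 0 0 0 0; 0 0 0 0 0 0; 0 0 0 0 0 0", newtons=80)

```text
t: 39.72
tool_pos: [0.4542, 0.1618, 0.1805]
tool_rot: [-2.218, -2.223, 0.003]
contact_force: [0.1, -0.6, 0.4]
opening: 0.0515
```

```bash
python3 - <<'E'
from h import *
go(.4541,.1585,.082)
d,f=crop('side','cs41.png',280,250,45,8)
E
```

```text
t 39.72 pos [0.4542 0.1618 0.1805] units [-0.131  0.005  3.941] F [ 0.1 -0.6  0.4] open 0.0515
rot units [-0.02  0.    0.02]
```

View pics/cs41.png

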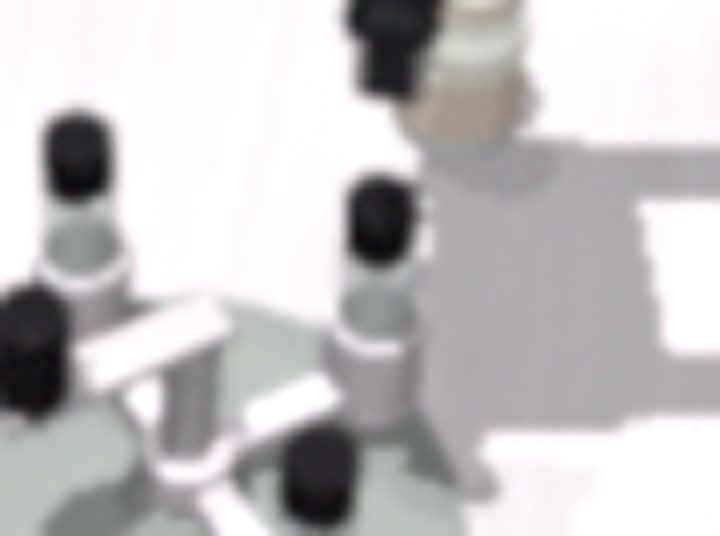

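Aligned over the cap (cap at 382, finger at 390). Descend and grip.

Call:
step_arm(increments="-0.12 0.04 0.7 0 0 0; 0 0 0.7 0 0 0; 0 0 0.7 0 0 0; 0 0 0.7 0 0 0; 0 0 0.6 0 0 0; 0 0 0.5 0 0 0; 0 0 0 0 0 0; 0 0 0 0 0 0; 0 0 0 0 0 0")

```text
t: 40.52
tool_pos: [0.4556, 0.158, 0.0847]
tool_rot: [2.22, 2.221, 0.002]
contact_force: [1.1, 1.2, 0.6]
opening: 0.0512
```

Call:
step_arm(increments="0 0 0 0 0 0; 0 0 0 0 0 0; 0 0 0 0 0 0; 0 0 0 0 0 0; 0 0 0 0 0 0; 0 0 0 0 0 0", fingers=-1, newtons=80)

```text
t: 41.02
tool_pos: [0.4558, 0.1579, 0.0845]
tool_rot: [2.22, 2.221, 0.002]
contact_force: [-1.0, -1.3, 5.0]
opening: 0.0213
```

```bash
python3 - <<'E'
from h import *
go(.4541,.1585,.082)
d,f=crop('side','cs42.png',280,250,45,8)
E
```

```text
t 41.02 pos [0.4558 0.1579 0.0845] units [ 0.023 -0.068  0.102] F [-1.  -1.3  5. ] open 0.0213
rot units [ 0.02 -0.    0.  ]
```

View pics/cs42.png

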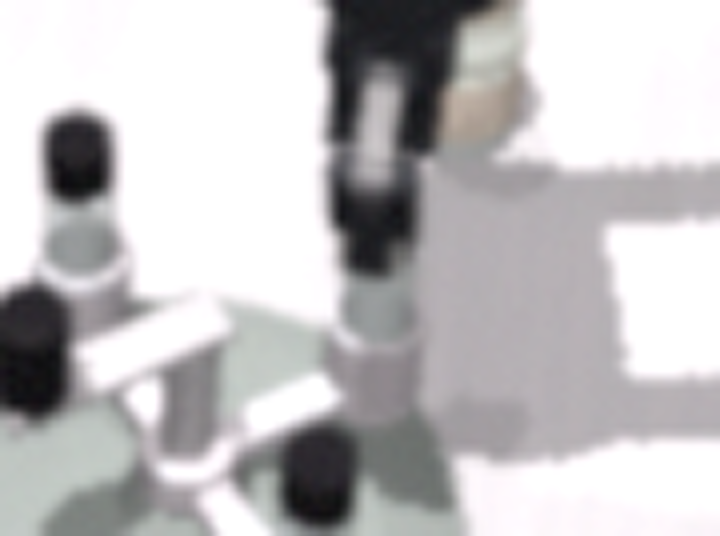

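Call:
step_arm(increments="0 0 -0.5 0 0 0; 0 0 -0.8 0 0 0; 0 0 -0.8 0 0 0; -1 0.5 0 0 0 0; -1 0.5 0 0 0 0; -1 0.5 0.5 0 0 0; -1 0.5 0.7 0 0 0; -1 0.2 0.7 0 0 0; -1 0.2 0.6 0 0 0; -1 0.2 0 0 0 0; -0.8 0.2 0 0 0 0; 0 0 0 0 0 0")

```text
t: 42.07
tool_pos: [0.5252, -0.0399, 0.0734]
tool_rot: [-2.225, -2.218, 0.002]
contact_force: [-0.2, -0.5, -1.0]
opening: 0.0212
```

```bash
python3 - <<'E'
from h import *
go(.5292,-.195,.11)
E
```

```text
t 42.07 pos [ 0.5252 -0.0399  0.0734] units [-6.205  0.179 -1.46 ] F [-0.2 -0.5 -1. ] open 0.0212
rot units [-0.01  0.01 -0.03]
```

Call:
step_arm(increments="-0.9 0.05 -0.5 0 0 0; -0.9 0.05 -0.6 0 0 0; -0.9 0.05 -0.6 0 0 0; -0.88 0.05 0 0 0 0; -0.88 0 0 0 0 0; -0.88 0 0 0 0 0; -0.86 0 0 0 0 0; 0 0 0 0 0 0; 0 0 0 0 0 0; 0 0 0 0 0 0")

```text
t: 42.9
tool_pos: [0.5299, -0.191, 0.116]
tool_rot: [-2.22, -2.221, -0.001]
contact_force: [0.5, 0.4, -1.0]
opening: 0.0209
```

```bash
python3 - <<'E'
from h import *
go(.5305,-.195,.11)
o,_=tool();p=o['tool_pos']
g=enh('cs43.png',245,140,70,55,10)
print(g(p-[0,0,.0495]),'hole',g([.5292,-.1931,.045]),g([.5392,-.1931,.045]),g([.5292,-.1831,.045]))
E
```

```text
t 42.9 pos [ 0.5299 -0.191   0.116 ] units [-0.16   0.024  0.239] F [ 0.5  0.4 -1. ] open 0.0209
rot units [-0.01 -0.01  0.01]
[259.4 306.4] hole [259.4 353.6] [229.9 350. ] [255.1 371.9]
```

View pics/cs43.png

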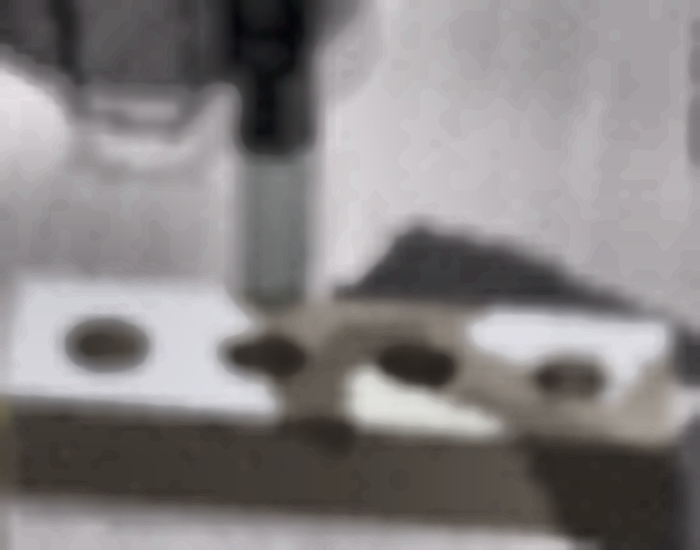

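Call:
step_arm(increments="-0.08 0.1 0.4 0 0 0; 0 0 0.3 0 0 0; 0 0 0.2 0 0 0; 0 0 0.15 0 0 0; 0 0 0 0 0 0; 0 0 0 0 0 0")

```text
t: 43.55
tool_pos: [0.5323, -0.1939, 0.0892]
tool_rot: [-2.22, -2.221, 0.001]
contact_force: [0.3, -0.1, -0.1]
opening: 0.0216
```

```bash
python3 - <<'E'
from h import *
con()
o,_=tool();p=o['tool_pos']
g=enh('cs44.png',245,140,70,55,10)
print(g(p-[0,0,.0495]))
E
```

```text
pos [ 0.5323 -0.1939  0.0892] F [ 0.3 -0.1 -0.1] contact x,y mm 525.5 -656.0
pos [ 0.5323 -0.1939  0.0892] F [ 0.3 -0.1 -0.1] contact x,y mm 632.0 -685.0
[249.9 363.2]
```

View pics/cs44.png

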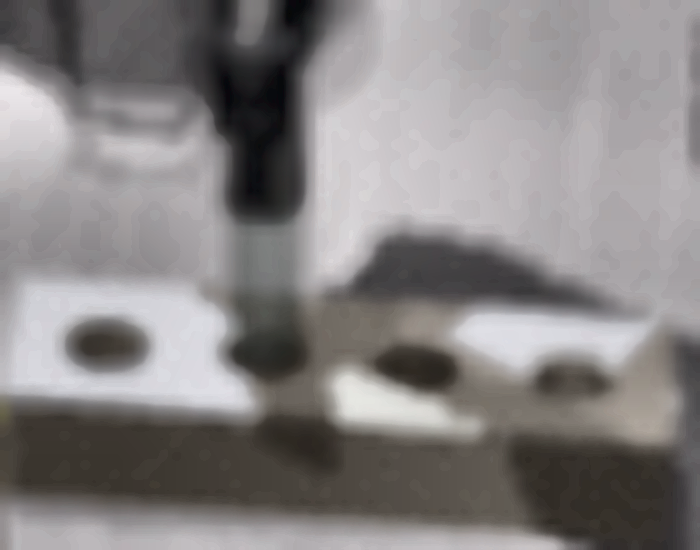

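Call:
step_arm(increments="0 0 0.2 0 0 0; 0 0 0.2 0 0 0; 0 0 0.2 0 0 0; 0 0 0 0 0 0; 0 0 0 0 0 0")

```text
t: 44.12
tool_pos: [0.5321, -0.1938, 0.0739]
tool_rot: [-2.22, -2.221, 0.0]
contact_force: [0.7, 0.7, -2.2]
opening: 0.0211
```

```bash
python3 - <<'E'
from h import *
con()
g=enh('cs45.png',245,140,70,55,10)
E
```

```text
pos [ 0.5321 -0.1938  0.0739] F [ 0.7  0.7 -2.2] contact x,y mm 48.7 -4.7
pos [ 0.5321 -0.1938  0.0739] F [ 0.7  0.7 -2.2] contact x,y mm 58.6 4.4
```

View pics/cs45.png

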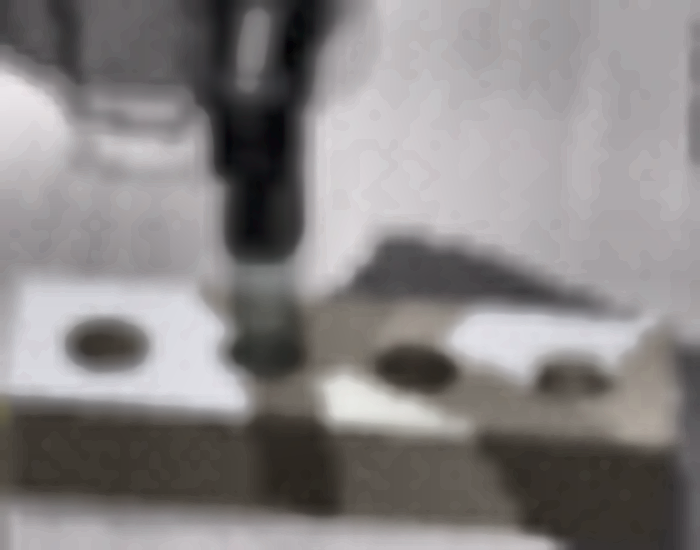

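In the hole. Finish the descent (≈0.65 left).

Call:
step_arm(increments="0 0 0.2 0 0 0; 0 0 0.2 0 0 0; 0 0 0.2 0 0 0; 0 0 0 0 0 0; 0 0 0 0 0 0")

```text
t: 44.68
tool_pos: [0.5322, -0.1939, 0.0589]
tool_rot: [-2.221, -2.221, 0.001]
contact_force: [0.7, 1.6, -1.0]
opening: 0.0209
```

Call:
step_arm(increments="0 0 0 0 0 0; 0 0 0 0 0 0; 0 0 0 0 0 0; 0 0 0 0 0 0", fingers=0.2)

```text
t: 45.02
tool_pos: [0.5329, -0.1945, 0.0603]
tool_rot: [2.22, 2.221, -0.0]
contact_force: [-0.2, 0.6, 0.2]
opening: 0.0512
```

Call:
step_arm(increments="0 0 -1 0 0 0; 0 0 -1 0 0 0; 0 0 -1 0 0 0; 0 0 -1 0 0 0; 0.9 0 -0.7 0 0 0; 0.9 0 0 0 0 0; 0.9 0 0 0 0 0; 0.9 0 0 0 0 0; 0.9 0 0 0 0 0; 0.9 0 0 0 0 0; 0.9 0 0 0 0 0; 0.9 0 0 0 0 0")

```text
t: 46.02
tool_pos: [0.5326, -0.0132, 0.1777]
tool_rot: [2.221, 2.221, 0.0]
contact_force: [0.4, -0.1, -0.7]
opening: 0.0515
```

```bash
python3 - <<'E'
from h import *
go(.5529,.152,.185)
d,f=crop('side','cs46.png',275,170,45,8)
print('cap seated',f([.5292,-.1931,.093]))
E
```

```text
t 46.02 pos [ 0.5326 -0.0132  0.1777] units [ 6.607  0.813 -0.293] F [ 0.4 -0.1 -0.7] open 0.0515
rot units [0.01 0.   0.  ]
cap seated [332.9 222.8]
```

View pics/cs46.png

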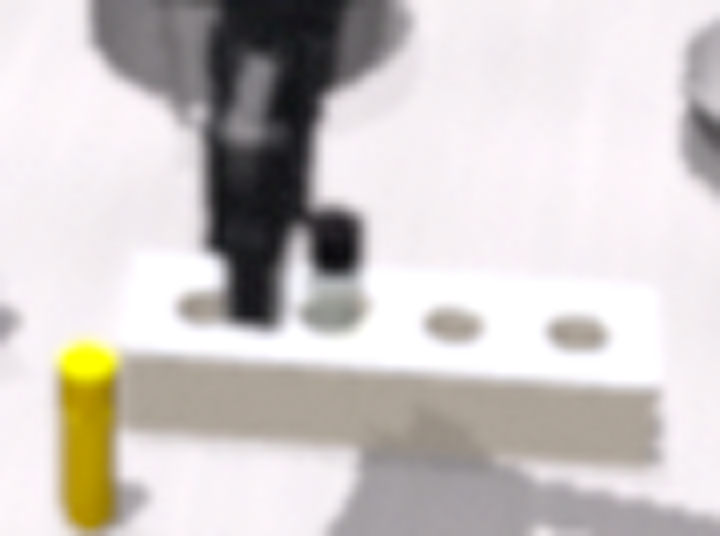

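Call:
step_arm(increments="0.94 0.12 0 0 0 0; 0.94 0.12 0 0 0 0; 0.94 0.12 0 0 0 0; 0.94 0.12 0 0 0 0; 0.94 0.12 0 0 0 0; 0.94 0.12 0 0 0 0; 0.94 0.1 0 0 0 0; 0 0 0 0 0 0; 0 0 0 0 0 0")

```text
t: 46.82
tool_pos: [0.5531, 0.1509, 0.1775]
tool_rot: [2.219, 2.223, -0.0]
contact_force: [-0.5, -0.2, -0.3]
opening: 0.051
```

```bash
python3 - <<'E'
from h import *
go(.553,.1515,.083)
d,f=crop('side','cs47.png',265,250,45,8)
E
```

```text
t 46.82 pos [0.5531 0.1509 0.1775] units [ 0.025 -0.006  3.78 ] F [-0.5 -0.2 -0.3] open 0.051
rot units [0.   0.01 0.02]
```

View pics/cs47.png

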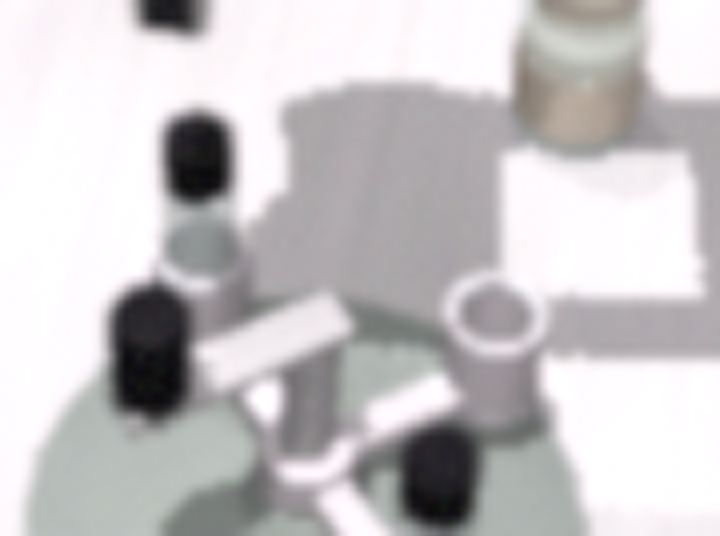

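```bash
python3 - <<'E'
from h import *
o,_=tool();p=o['tool_pos']
d,f=crop('side','cs48.png',240,225,40,9)
print(f(p),f(p+[0,0,.02]),'cap',f([.5519,.1475,.12]),f([.5519,.1475,.099]))
E
```

```text
[392.3 208.9] [391.9 155.6] cap [399.4 346.7] [399.7 396.5]
```

View pics/cs48.png

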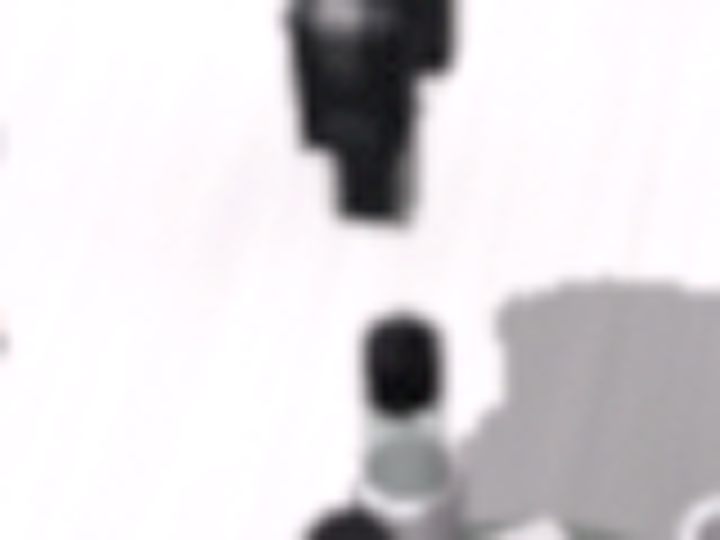

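Call:
step_arm(increments="0.02 -0.1 0.7 0 0 0; 0 0 0.7 0 0 0; 0 0 0.7 0 0 0; 0 0 0.7 0 0 0; 0 0 0.5 0 0 0; 0 0 0.45 0 0 0; 0 0 0 0 0 0; 0 0 0 0 0 0; 0 0 0 0 0 0")

```text
t: 47.67
tool_pos: [0.5514, 0.1508, 0.0847]
tool_rot: [2.221, 2.221, 0.002]
contact_force: [-0.8, -0.2, -0.6]
opening: 0.0512
```

Call:
step_arm(increments="0 0 0 0 0 0; 0 0 0 0 0 0; 0 0 0 0 0 0; 0 0 0 0 0 0; 0 0 0 0 0 0; 0 0 0 0 0 0", fingers=-1, newtons=80)

```text
t: 48.17
tool_pos: [0.5516, 0.1506, 0.0851]
tool_rot: [2.22, 2.22, 0.002]
contact_force: [-1.0, -1.7, 5.7]
opening: 0.0208
```

```bash
python3 - <<'E'
from h import *
go(.553,.1515,.083)
d,f=crop('side','cs49.png',255,245,40,9)
E
```

```text
t 48.17 pos [0.5516 0.1506 0.0851] units [0.035 0.056 0.083] F [-1.  -1.7  5.7] open 0.0208
rot units [0.02 0.01 0.  ]
```

View pics/cs49.png

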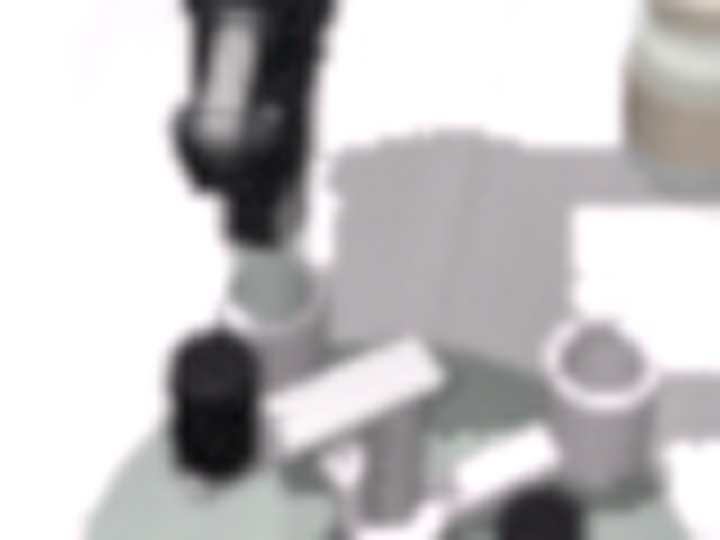

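Call:
step_arm(increments="0 0 -0.5 0 0 0; 0 0 -0.8 0 0 0; 0 0 -0.8 0 0 0; -1 -0.2 0 0 0 0; -1 -0.2 0 0 0 0; -1 -0.2 0.5 0 0 0; -1 -0.2 0.7 0 0 0; -1 -0.2 0.7 0 0 0; -1 -0.2 0.6 0 0 0; -1 -0.2 0 0 0 0; -0.8 -0.2 0 0 0 0; 0 0 0 0 0 0")

```text
t: 49.22
tool_pos: [0.5095, -0.0463, 0.0733]
tool_rot: [-2.224, -2.217, 0.001]
contact_force: [-0.2, 0.7, 0.3]
opening: 0.0211
```

```bash
python3 - <<'E'
from h import *
go(.480,-.1965,.116)
E
```

```text
t 49.22 pos [ 0.5095 -0.0463  0.0733] units [-6.011 -1.162 -1.708] F [-0.2  0.7  0.3] open 0.0211
rot units [-0.01 -0.   -0.03]
```

Call:
step_arm(increments="-0.85 -0.17 -0.5 0 0 0; -0.85 -0.17 -0.6 0 0 0; -0.85 -0.17 -0.6 0 0 0; -0.85 -0.17 0 0 0 0; -0.85 -0.17 0 0 0 0; -0.85 -0.17 0 0 0 0; -0.85 -0.13 0 0 0 0; 0 0 0 0 0 0; 0 0 0 0 0 0; 0 0 0 0 0 0")

```text
t: 50.05
tool_pos: [0.482, -0.1919, 0.1161]
tool_rot: [-2.22, -2.221, -0.001]
contact_force: [0.5, -0.5, -1.0]
opening: 0.0209
```

```bash
python3 - <<'E'
from h import *
go(.480,-.1965,.11)
o,_=tool();p=o['tool_pos']
g=enh('cs50.png',245,140,70,55,10)
print(g(p-[0,0,.05]),'hole',g([.4776,-.1973,.045]),g([.4876,-.1973,.045]))
E
```

```text
t 50.05 pos [ 0.482  -0.1919  0.1161] units [-0.186 -0.082  0.246] F [ 0.5 -0.5 -1. ] open 0.0209
rot units [ 0.   -0.01  0.  ]
[403.2 323. ] hole [413.6 364.6] [384.  360.9]
```

View pics/cs50.png

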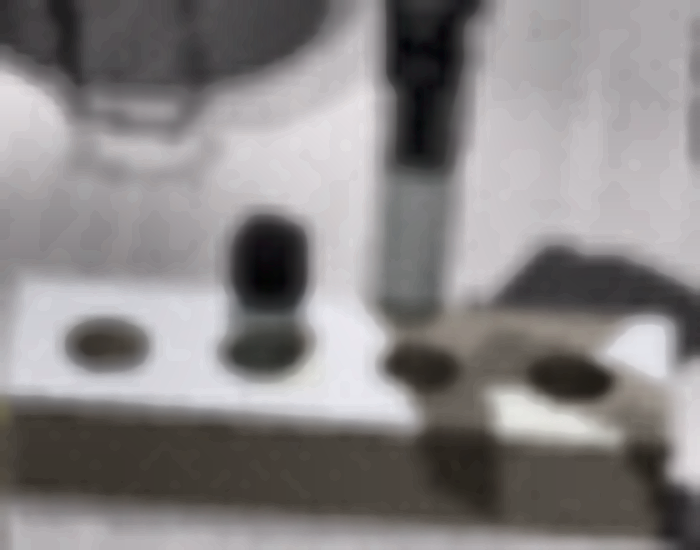

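Call:
step_arm(increments="-0.24 -0.2 0.2 0 0 0; 0 0 0.3 0 0 0; 0 0 0.3 0 0 0; 0 0 0.2 0 0 0; 0 0 0 0 0 0; 0 0 0 0 0 0")

```text
t: 50.7
tool_pos: [0.4764, -0.1985, 0.0903]
tool_rot: [-2.22, -2.221, 0.001]
contact_force: [-0.4, -0.3, -0.1]
opening: 0.0209
```

```bash
python3 - <<'E'
from h import *
con()
g=enh('cs51.png',245,140,70,55,10)
E
```

```text
pos [ 0.4764 -0.1985  0.0903] F [-0.4 -0.3 -0.1] contact x,y mm -752.6 -1070.8
pos [ 0.4764 -0.1985  0.0903] F [-0.4 -0.3 -0.1] contact x,y mm -843.9 -1135.6
```

View pics/cs51.png

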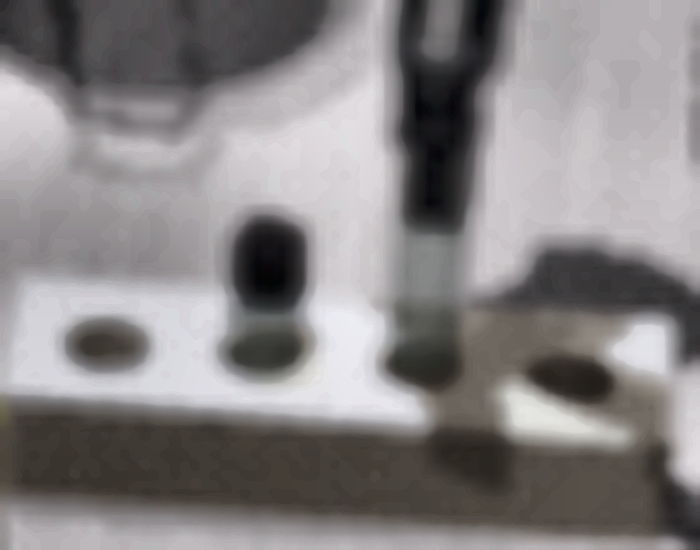

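In (foot ≈ 40 mm, no force). Down to TCP ≈ 0.059.

Call:
step_arm(increments="0 0 0.25 0 0 0; 0 0 0.25 0 0 0; 0 0 0.25 0 0 0; 0 0 0.25 0 0 0; 0 0 0.2 0 0 0; 0 0 0 0 0 0; 0 0 0 0 0 0")

```text
t: 51.43
tool_pos: [0.4764, -0.1978, 0.0599]
tool_rot: [-2.22, -2.22, -0.001]
contact_force: [1.0, 3.8, -3.6]
opening: 0.0208
```

Call:
step_arm(increments="0 0 0 0 0 0; 0 0 0 0 0 0; 0 0 0 0 0 0; 0 0 0 0 0 0", fingers=0.2)

```text
t: 51.77
tool_pos: [0.4772, -0.1998, 0.0618]
tool_rot: [2.22, 2.22, -0.001]
contact_force: [0.5, 0.8, 0.1]
opening: 0.0512
```

Call:
step_arm(increments="0 0 -1 0 0 0; 0 0 -1 0 0 0; 0 0 -1 0 0 0; 0 0 -1 0 0 0; 0.9 0.1 -0.7 0 0 0; 0.9 0.1 0 0 0 0; 0.9 0 0 0 0 0; 0.9 0 0 0 0 0; 0.9 0 0 0 0 0; 0.9 0 0 0 0 0; 0.9 0 0 0 0 0; 0.9 0 0 0 0 0")

```text
t: 52.77
tool_pos: [0.482, -0.0183, 0.1792]
tool_rot: [2.22, 2.22, 0.0]
contact_force: [-0.3, -0.1, 0.4]
opening: 0.0511
```

```bash
python3 - <<'E'
from h import *
go(.4605,.2575,.185)
d,f=crop('side','cs52.png',275,170,45,8)
print('cap seated',f([.5292,-.1931,.093]),f([.4776,-.1973,.093]))
E
```

```text
t 52.77 pos [ 0.482  -0.0183  0.1792] units [11.031 -0.861 -0.247] F [-0.3 -0.1  0.4] open 0.0511
rot units [ 0.01  0.01 -0.  ]
cap seated [332.9 222.8] [459.7 231.6]
```

View pics/cs52.png

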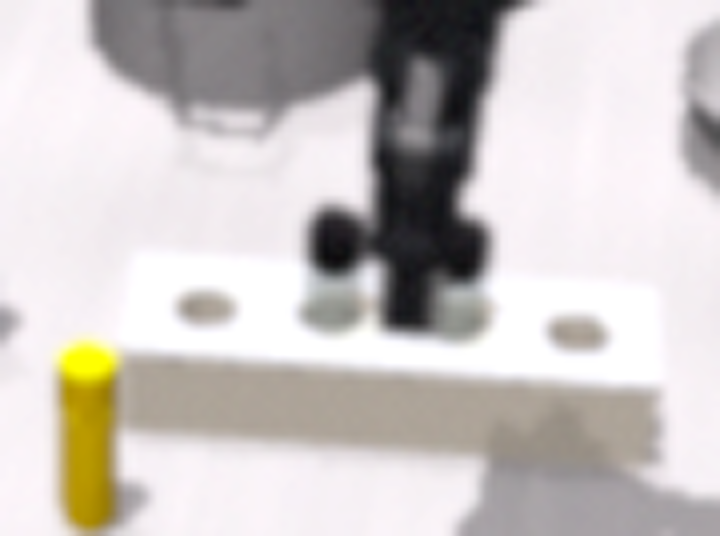

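Call:
step_arm(increments="1 -0.08 0 0 0 0; 1 -0.08 0 0 0 0; 1 -0.08 0 0 0 0; 1 -0.08 0 0 0 0; 1 -0.08 0 0 0 0; 1 -0.08 0 0 0 0; 1 -0.08 0 0 0 0; 1 -0.08 0 0 0 0; 1 -0.08 0 0 0 0; 1 -0.08 0 0 0 0; 0.9 -0.08 0 0 0 0; 0 0 0 0 0 0")

```text
t: 53.82
tool_pos: [0.4597, 0.2563, 0.1791]
tool_rot: [-2.217, -2.225, -0.002]
contact_force: [0.6, 0.8, -0.0]
opening: 0.0515
```

Call:
step_arm(increments="0 0 0 0 0 0; 0 0 0 0 0 0")

```text
t: 53.98
tool_pos: [0.4601, 0.253, 0.1787]
tool_rot: [2.221, 2.221, -0.0]
contact_force: [-0.4, -0.1, -0.3]
opening: 0.0513
```

```bash
python3 - <<'E'
from h import *
go(.4605,.2575,.084)
o,_=tool();p=o['tool_pos']
d,f=crop('side','cs53.png',280,255,45,8)
print(f(p),'cap',f([.4597,.2529,.12]),f([.4697,.2529,.12]))
E
```

```text
t 53.98 pos [0.4601 0.253  0.1787] units [0.181 0.016 3.789] F [-0.4 -0.1 -0.3] open 0.0513
rot units [0.01 0.01 0.  ]
[330.1 285.5] cap [320.  415.6] [285.3 410.2]
```

View pics/cs53.png

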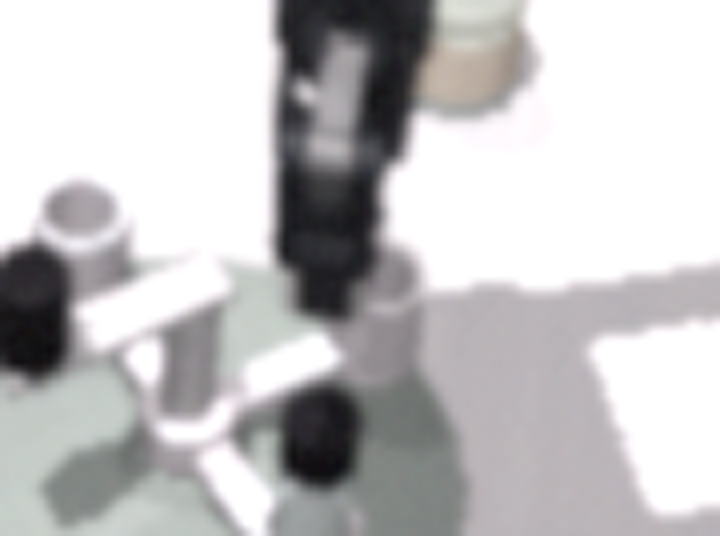

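Call:
step_arm(increments="0.17 0.02 0.7 0 0 0; 0 0 0.7 0 0 0; 0 0 0.7 0 0 0; 0 0 0.7 0 0 0; 0 0 0.5 0 0 0; 0 0 0.45 0 0 0; 0 0 0 0 0 0; 0 0 0 0 0 0; 0 0 0 0 0 0")

```text
t: 54.78
tool_pos: [0.4611, 0.258, 0.0859]
tool_rot: [2.221, 2.221, 0.002]
contact_force: [0.1, 0.1, -0.4]
opening: 0.0516
```

Call:
step_arm(increments="0 0 0 0 0 0; 0 0 0 0 0 0; 0 0 0 0 0 0; 0 0 0 0 0 0; 0 0 0 0 0 0; 0 0 0 0 0 0", fingers=-1, newtons=80)

```text
t: 55.28
tool_pos: [0.4611, 0.2578, 0.0859]
tool_rot: [2.22, 2.221, 0.002]
contact_force: [-0.5, -2.5, 5.1]
opening: 0.0205
```

```bash
python3 - <<'E'
from h import *
go(.4605,.2575,.084)
d,f=crop('side','cs54.png',280,255,45,8)
E
```

```text
t 55.28 pos [0.4611 0.2578 0.0859] units [-0.014 -0.023  0.078] F [-0.5 -2.5  5.1] open 0.0205
rot units [0.02 0.   0.  ]
```

View pics/cs54.png

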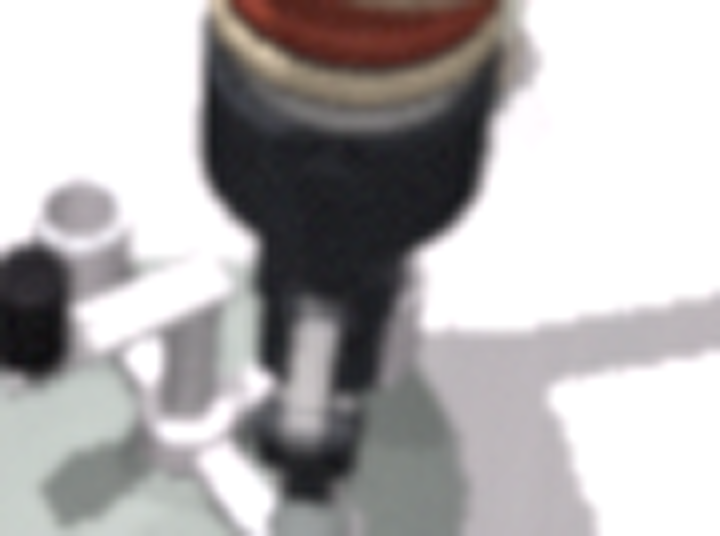

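Call:
step_arm(increments="0 0 -0.5 0 0 0; 0 0 -0.8 0 0 0; 0 0 -0.8 0 0 0; -1 0 0 0 0 0; -1 0 0 0 0 0; -1 0.1 0 0 0 0; -1 0.1 0 0 0 0; -1 0.2 0 0 0 0; -1 0.3 0 0 0 0; -1 0.4 0.5 0 0 0; -1 0.4 0.7 0 0 0; -1 0.4 0.7 0 0 0")

```text
t: 56.33
tool_pos: [0.5086, 0.0321, 0.0904]
tool_rot: [2.221, 2.221, 0.003]
contact_force: [-0.0, -0.3, -0.6]
opening: 0.0212
```

```bash
python3 - <<'E'
from h import *
go(.555,-.11,.08)
E
```

```text
t 56.33 pos [0.5086 0.0321 0.0904] units [-5.685  1.854  0.413] F [-0.  -0.3 -0.6] open 0.0212
rot units [ 0.02 -0.01  0.  ]
```

Call:
step_arm(increments="-0.95 0.31 0 0 0 0; -0.95 0.31 0 0 0 0; -0.95 0.31 0 0 0 0; -0.95 0.31 0 0 0 0; -0.95 0.31 -0.5 0 0 0; -0.95 0.31 -0.6 0 0 0; -0.8 0.26 0 0 0 0; -0.8 0.26 0 0 0 0; -0.8 0.26 0 0 0 0; -0.7 0.26 0 0 0 0; 0 0 0 0 0 0; 0 0 0 0 0 0")

```text
t: 57.33
tool_pos: [0.5803, -0.1872, 0.1173]
tool_rot: [-2.222, -2.219, -0.001]
contact_force: [1.2, 0.3, -1.3]
opening: 0.0207
```

```bash
python3 - <<'E'
from h import *
go(.581,-.190,.11)
o,_=tool();p=o['tool_pos']
g=enh('cs55.png',235,140,70,55,10)
print(g(p-[0,0,.051]),'hole',g([.581,-.189,.045]),g([.591,-.189,.045]))
E
```

```text
t 57.33 pos [ 0.5803 -0.1872  0.1173] units [-0.113  0.027  0.293] F [ 1.2  0.3 -1.3] open 0.0207
rot units [-0.   -0.01 -0.01]
[207.4 295.5] hole [205.3 342.4] [176.  338.8]
```

View pics/cs55.png

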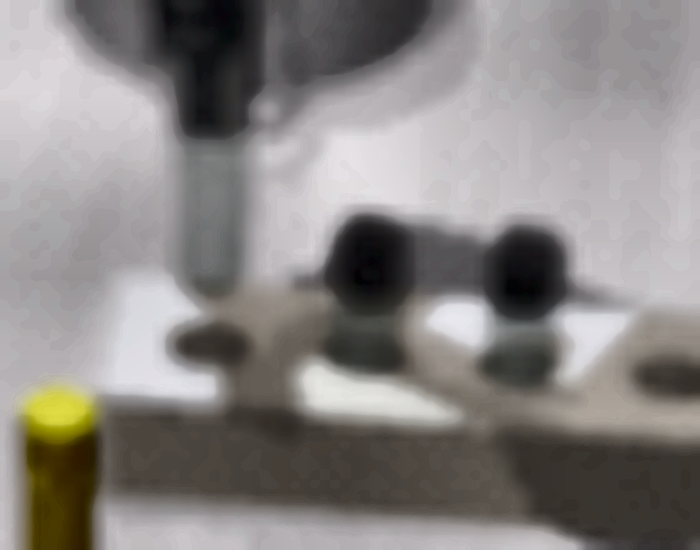

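Call:
step_arm(increments="-0.11 0.04 0.3 0 0 0; 0 0 0.3 0 0 0; 0 0 0.3 0 0 0; 0 0 0.15 0 0 0; 0 0 0 0 0 0; 0 0 0 0 0 0")

```text
t: 57.98
tool_pos: [0.581, -0.1895, 0.0903]
tool_rot: [-2.22, -2.221, 0.001]
contact_force: [-0.0, -0.0, -0.3]
opening: 0.021
```

```bash
python3 - <<'E'
from h import *
con()
g=enh('cs56.png',235,140,70,55,10)
E
```

```text
pos [ 0.581  -0.1895  0.0903] F [-0.  -0.  -0.3] contact x,y mm -38.4 -90.0
pos [ 0.581  -0.1895  0.0903] F [-0.  -0.  -0.3] contact x,y mm -40.0 -93.7
```

View pics/cs56.png

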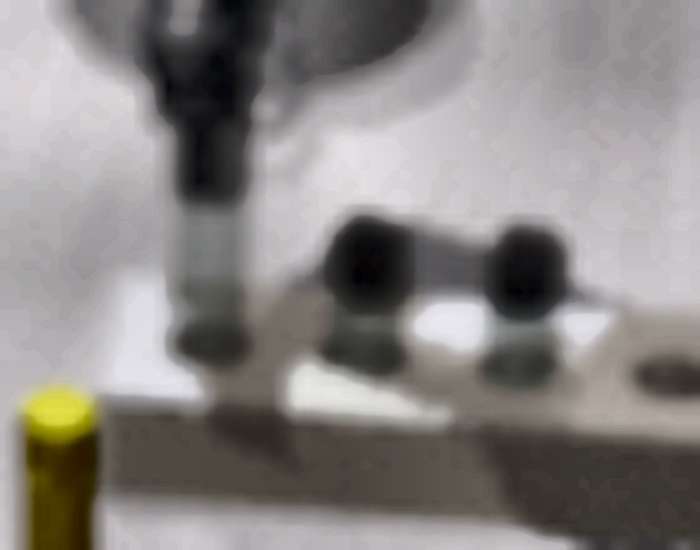

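Call:
step_arm(increments="0 0 0.25 0 0 0; 0 0 0.25 0 0 0; 0 0 0.25 0 0 0; 0 0 0.25 0 0 0; 0 0 0.2 0 0 0; 0 0 0 0 0 0; 0 0 0 0 0 0")

```text
t: 58.72
tool_pos: [0.5807, -0.1892, 0.0596]
tool_rot: [-2.22, -2.22, 0.0]
contact_force: [0.4, 3.8, -3.4]
opening: 0.0208
```

Call:
step_arm(increments="0 0 0 0 0 0; 0 0 0 0 0 0; 0 0 0 0 0 0; 0 0 0 0 0 0", fingers=0.2)

```text
t: 59.05
tool_pos: [0.5818, -0.1906, 0.0618]
tool_rot: [2.22, 2.22, -0.0]
contact_force: [-0.4, 0.3, 0.2]
opening: 0.0512
```

Call:
step_arm(increments="0 0 -1 0 0 0; 0 0 -1 0 0 0; 0 0 -1 0 0 0; 0 0 -1 0 0 0; 0.7 -0.7 -0.7 0 0 0; 0.9 -0.7 0 0 0 0; 0.9 -0.7 0 0 0 0; 0.9 -0.7 0 0 0 0; 0.9 -0.7 0 0 0 0; 0.9 -0.7 0 0 0 0; 0.9 -0.7 0 0 0 0; 0 0 0 0 0 0")

```text
t: 60.05
tool_pos: [0.4568, -0.0349, 0.1787]
tool_rot: [-2.218, -2.225, -0.001]
contact_force: [-0.5, -0.2, 0.2]
opening: 0.0511
```

Call:
step_arm(increments="0.9 -0.3 0 0 0 0; 0.9 0 0 0 0 0; 0.9 0 0 0 0 0; 0.9 0 0 0 0 0; 0 0 0 0 0 0; 0 0 0 0 0 0")

```text
t: 60.55
tool_pos: [0.4518, 0.0527, 0.179]
tool_rot: [2.218, 2.223, 0.0]
contact_force: [0.5, 0.5, -0.0]
opening: 0.0514
```

```bash
python3 - <<'E'
from h import *
go(.45,.0,.2)
d,f=crop('side','cs57.png',275,170,50,7)
print('cap seated',[f([x,y,.093]) for x,y in[(.581,-.189),(.5292,-.1931),(.4776,-.1973)]])
grab('top','t9.png');grab('side','s9.png')
E
```

```text
t 60.55 pos [0.4518 0.0527 0.179 ] units [-2.11  -0.076 -0.837] F [ 0.5  0.5 -0. ] open 0.0514
rot units [0.01 0.01 0.02]
cap seated [array([215.5, 215.1]), array([326.3, 222.9]), array([437.2, 230.6])]
```

View pics/cs57.png

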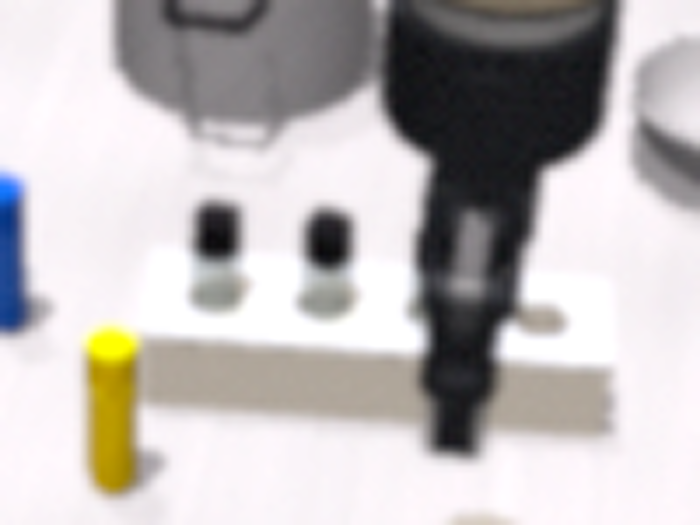

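View pics/t9.png

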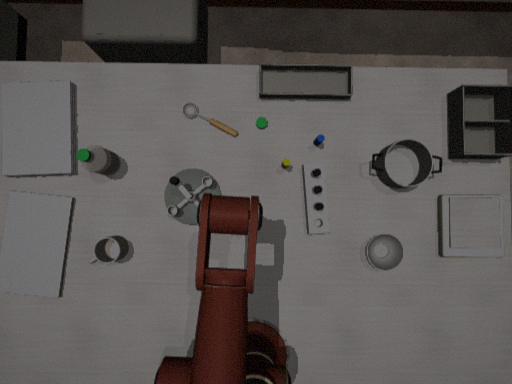

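```bash
python3 -c "
from station import ctrl
print(ctrl.finish_job())"
```

```text
the job is handed in; nothing more can be done
None
```

All three vials went into the spinner sockets, the crank made two full clockwise turns, and the vials are back in three rack holes. I handed the job in at about 61 s; no verdict was reported.

**Loading:** I judged all three vials fully down by their cap heights in the images before cranking. While I was fitting the third vial, contact turned the rotor about 5°, well inside the limit. A first vial slid up in the grip during fitting but still seated.

**Cranking:** I pushed the knob round with the shut fingers. Near the end of the first turn the fingertips rode up over the knob, because they sit about 18 mm higher than the reported TCP. I went lower behind the knob and finished the second turn. From the knob angle in the images I put the rotor at about 13.1 rad. I inferred that count from pictures, and the joint was never read directly.

**Rack:** It was knocked a few centimetres aside before the third pick. I measured it again and used the new position. I saw no sign of the grip slackening.

**Last checks:**
- **Vials:** two of the three caps sat where a fully seated vial should be in the final side picture. The third was hidden behind the arm there, but it checked out right after placing and shows in its hole from above.
- **Rack and bystanders:** the rack looked flat, and the bystanders showed no visible shift in the top view.
- **Gripper:** open and touching nothing.
- **Disagreement:** the camera and robot positions differed by about 2 to 6 mm at the spinner. I corrected for this by sight and contact force.

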